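Take the bench pin off its screw and fit it in the pin holder

ROBOT

A 7-joint arm with a two-finger parallel gripper is mounted at the origin on the work surface. World frame = base frame: x ahead of the robot, y to its left, z up, the work surface at z = 0. Lengths are in mm, angles in rad, forces in N, time in s.
With the tool pointing down it reaches from about 400 to 750 mm from the base axis. Payload 19.5 kg.
Tool frame: the origin (TCP) lies at the centre of the arm's flange, where the gripper is bolted on; the fingertips stand 173 mm ahead of it and the grasp point (between the pads) lies 155 mm ahead of it; z points along the fingers, y is the direction in which the jaws open and shut (so a half turn about z gives the same grasp; the last joint's range is limited). The gripper opens to 85 mm and grips with 20 to 120 N. Pads are 22 mm wide; open, the fingers measure 114 mm over their backs; the gripper's body (76 mm by 85 mm) begins 54 mm behind the grasp point. The pads swing forward as they close: fully open they stand 13 mm farther back than shut.
Start: joints at [1.071, 0.707, -0.028, 1.485, 0.022, 0.951, -0.075], TCP at [254.133, -515.783, 404.668] pointing down, gripper open.
Joint ranges: [-2.71, 2.71], [-0.32, 2.16], [-1.57, 1.52], [0, 2.45], [-1.46, 4.6], [0, 2.02], [-2.83, 2.83]. Speed limits (rad/s): [1.89, 1.89, 2.57, 2.57, 3.01, 3.01, 3.01].

INTERFACE

Orientations are given as a rotation vector (axis times angle).
In Python, from plant import get_obs, snapshot, camera_info, finish_job gives the robot as it stands.
- The arm moves only by the tool send_rows, never from a script. Its argument "steps" is a list of rows, each a list of 7 numbers: the turn, a rotation vector about the tool's x, y, z in rad, then the shift along the tool's x, y, z in mm, then the opening, from 0 (shut) to 1 (fully open). A call has 1 to 8 rows; each row shifts and turns the pose as measured when the row begins, along the tool's axes as they then stand; what a row does not reach is not made up. A row lasts 1/12 s, in which the tool goes at most 41.7 mm and 7.16 degrees, less where a joint would pass 70% of its speed; a pose out of reach is approached as far as the arm can. A call with a gripper value outside its range is refused whole. The fingers move at their own pace and stop on an object; the grip force is fixed at half the most. Time passes only in rows, so rows that do not move let the fingers close. It gives the time, the measured TCP pose, the force and the opening at its end, in the units of the state.
- get_obs(): the state, without advancing time (a new reading comes with each control period).
- snapshot(name): name is "side" or "top"; returns (picture, depth): 400x640x3 uint8, blue, green, red; 400x640 float32, mm along the optical axis (not along the pixel's ray), 0 where there is no reading.
- camera_info(name): a dict with "intrinsics" (3x3 intrinsics, pixels), "xyz" and "orientation" of the camera in the world. Camera axes: x right, y up, looking along -z (the intrinsics and any distortion apply to the point x, -y, -z); pixel columns grow to the right and rows downward; lengths in mm; the calibration is good to about 2 mm. A picture is of the moment at which its call begins. camera_info takes no time and is no camera call.
- finish_job(): hands the job in, once; it reports no verdict.
The state is a dict: "time_s": time; "joints": joint angles; "qvel": joint speeds; "joint_torque": joint torques, N m; "position": TCP position; "tool_rot": TCP orientation; "ft_force": force on the tool from outside, world axes, zero at the start; "torque": the same for the moment, N m; "width": finger opening in mm.
Only numpy, scipy, OpenCV 4.12 (cv2) and the standard library are available. Lean on these libraries where they do the work, as an engineer would, in place of code of your own. Each camera call takes 0.05 s, during which the arm holds its last target.

TASK

The wooden bench pin hangs by the keyhole in its back on a screw of the side board: lift it up, ease it off the screw head without wrenching, lay it flat on the bench top with its keyhole side down, and let go. Then take a fresh hold and slide it tail first into the mouth of the steel pin holder until it is fully home, keyhole side still down and the V nose sticking out, and let go. Leave the drawplate hanging and everything else where it is.

Things in the scene. Friction and masses are not known exactly. Their poses are not given: they have to be found in the camera images.
- pin_center (a point): Centre of the bench pin: loose pale wooden board 150 x 56 x 18 mm, about 0.1 kg, with a V cut (30 mm wide, 58 mm deep) in its nose end. Hangs nose down, tail up on either screw. Can be gripped across its 56 mm width anywhere. Axes: z along it from nose to tail (up at the start), y across its width, x through it towards its keyhole side, which faces the board (x straight down when it lies rightly).
- keyhole (a point): Keyhole in the pin's back: centre of its square opening (14.5 mm), 45 mm from the tail end. A slot 7.5 mm wide leads from it towards the tail; its end rests on the screw 27 mm from the tail. Hidden pocket 14.5 mm wide behind: the hung pin lifts about 20 mm to a hard stop. The screw head passes the opening at 16 to 20 mm of lift (best 2 mm back from the stop); 8 mm straight out frees it.
- pin_tail (a point): Middle of the pin's square tail end, 75 mm from its centre (the end that goes into the holder). Axes as pin_center.
- pin_nose (a point): Middle of the pin's V end, 75 mm from its centre, in the mouth of the V. Axes as pin_center.
- side_board: Fixed upright dark wooden board, 350 mm long, 165 high, 18 thick. Origin under its middle on the bench; y along it, z up, -x out of the face that the things hang on. There two pale upright battens, 24 mm wide, 10 thick, 160 high, carry the screws at y = +65 and -65 mm: beside each batten there is 10 mm of room behind a hanging thing. A hook with ring gauges at y = +145 mm stands out 42 mm.
- screw_near (a point): Outer face of the head of one screw (y = -65 mm on the board, 142 mm above the bench). Brass head 11 mm across, 3.5 mm thick, its outer face 10 mm out from the batten; steel shank 5.5 mm across. Axes as the side board.
- screw_far (a point): The same of the other screw (y = +65 mm on the board).
- holder: Fixed pin holder: dark wooden block 130 x 124 mm, 40 high, with a grey steel socket under a flat steel anvil plate (84 mm wide, top 83 mm above the bench). Origin on the bench below the socket's inner end; z up, y across, mouth faces -x; anvil from x = -60 to 64 mm, block -58 to 72. Socket 61 mm wide, 21 high, 60 deep, floor 46 mm up, mouth edges rounded. A wing screw stands out on the -y side.
- socket_end (a point): Centre of the inner end wall of the socket, 56.5 mm above the bench; axes as the holder. With its tail against this wall the pin sticks out 90 mm.
- socket_mouth (a point): Centre of the socket's mouth, 60 mm in front (-x) of socket_end, 56.5 mm above the bench.
- drawplate_center (a point): Centre of the grey steel drawplate, 140 x 40 x 5 mm, with rows of small dots, hanging upright on the other screw; axes as the pin's. Not to be disturbed (loose, 0.2 kg).
- findings_mid (a point): Middle of a loose clear plastic open box, 95 x 140 mm, 50 mm high (origin half-way up). Leave alone.
- tin_mid (a point): Middle of a loose round metal tin, 50 mm across, 26 mm high. Leave alone.
- tape_mid (a point): Middle of a loose roll of tape lying flat, 96 mm across, 24 mm high. Leave alone.
- hammer_grip (a point): Handle of a loose hammer, 240 mm long, lying on the bench. Leave alone.
- pliers_mid (a point): Rivet of loose pliers with red handles, 160 mm long, 14 mm high. Leave alone.
- punches_mid (a point): Middle of a loose wooden block, 150 x 60 x 20 mm, with six steel punches standing in it, up to 55 mm high. Leave alone.

How it is judged:
By the outcome, as a careful person would: the job done as asked, in the order asked, and still so for the second after the job is handed in, with the robot touching nothing.
It also fails if it takes over 51 s, if anything falls off the work surface, if the arm or the gripper's body presses on something with over 40 N, if the wrist force passes 120 N, or if a joint passes its speed limit or range.

## Working session

There is one attempt and no reset: what is moved stays moved. The work goes in short steps, Python scripts to look and compute and a tool call to move; the robot and the scene stay as the last step left them, time stands still between calls to the robot, and variables do not carry over. Pictures are saved under pics/ and viewed, and the job is handed in when it is done.

Besides the shell and the picture viewer there is one more tool, called after "Request:" as a command line: name --pt "numbers of a row" for each row, then --argument value for the rest. send_rows: Moves the arm, as the interface text tells. Its arguments: {"type":"object","properties":{"steps":{"type":"array","items":{"type":"array","items":{"type":"number"}}}},"required":["steps"]}

```bash
ls; mkdir -p pics; python3 - <<'E'
from plant import *
import cv2,numpy as np
o=get_obs();print(o)
for n in("side","top"):
    im,d=snapshot(n);cv2.imwrite(f"pics/{n}0.png",im);np.save(f"pics/{n}0.npy",d)
    print(n,camera_info(n))
E
```

```text
pics
{'time_s': 0.0, 'joints': array([ 1.07126142,  0.70708762, -0.02760268,  1.48501726,  0.02200155,
        0.95092984, -0.07550119]), 'qvel': array([-2.86936493e-04,  3.19480495e-06, -2.87279742e-03, -1.02639620e-03,
        7.66907687e-04,  4.78161067e-04,  3.26650108e-06]), 'joint_torque': array([ 4.69978795e-05, -8.83203650e+01,  1.23488657e+00, -2.36163926e+01,
        1.70885457e-02,  6.44541200e-03, -8.83870734e-05]), 'position': array([ 254.11537452, -515.70585673,  404.23202191]), 'tool_rot': array([-3.05857162e+00, -7.12635225e-01,  4.80937819e-04]), 'ft_force': array([-0.76032865,  0.48853206,  0.10203405]), 'torque': array([-0.06533978, -0.02460655,  0.04739077]), 'width': 85.68593203073708}
side {'intrinsics': array([[362.24908233,   0.        , 320.80853399],
       [  0.        , 362.24908233, 202.25756267],
       [  0.        ,   0.        ,   1.        ]]), 'xyz': array([158.05293362, 461.41501048, 773.56479362]), 'orientation': array([ 0.35892532, -0.91355345, -2.29272786])}
top {'intrinsics': array([[383.93100586,   0.        , 318.27662422],
       [  0.        , 383.93100586, 201.33793068],
       [  0.        ,   0.        ,   1.        ]]), 'xyz': array([ 482.94890186,   -9.20420607, 1018.52555826]), 'orientation': array([ 0.06980146, -0.09182226, -1.54492446])}
```

View pics/side0.png

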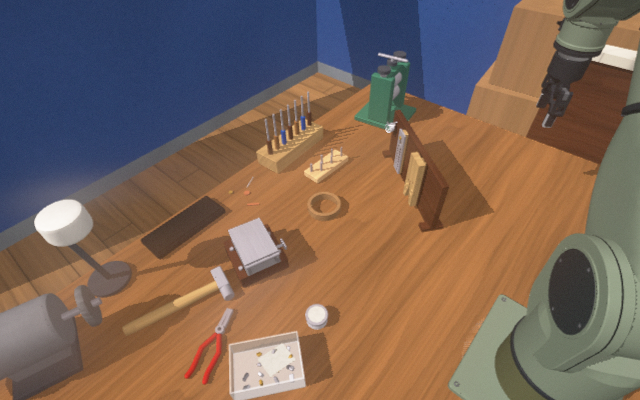

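View pics/top0.png

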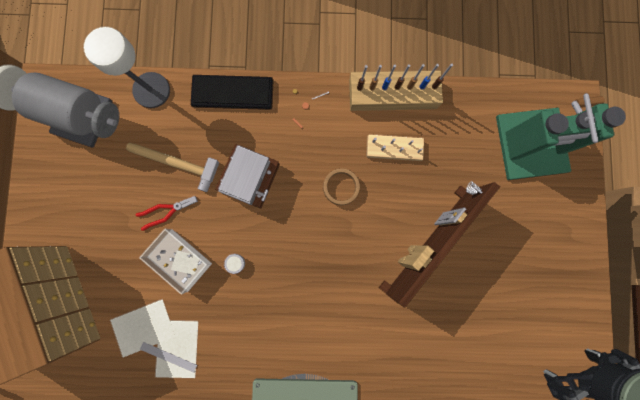

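The side picture shows the pin at about (414,180), hanging on the nearer screw, and the drawplate at (400,152). In the top picture the pin is at (416,258), the drawplate at (451,216) and the holder at (248,175). Next I'll enlarge these and build a point map.

```bash
cat > h.py <<'E'
import numpy as np,cv2
from scipy.spatial.transform import Rotation as R
from plant import *
def world(n,d):
    c=camera_info(n);K=c['intrinsics'];v,u=np.mgrid[0:400,0:640].astype(float)
    p=np.stack([(u-K[0,2])/K[0,0]*d,-(v-K[1,2])/K[1,1]*d,-d],-1)
    return p@R.from_rotvec(c['orientation']).as_matrix().T+c['xyz']
def proj(n,P):
    c=camera_info(n);K=c['intrinsics'];q=(np.atleast_2d(P)-c['xyz'])@R.from_rotvec(c['orientation']).as_matrix()
    return np.stack([K[0,2]+K[0,0]*q[:,0]/-q[:,2],K[1,2]-K[1,1]*q[:,1]/-q[:,2]],-1)
def crop(im,u0,u1,v0,v1,name,s=None):
    s=s or min(780/(u1-u0),580/(v1-v0))
    c=cv2.resize(im[v0:v1,u0:u1],None,fx=s,fy=s,interpolation=cv2.INTER_CUBIC)
    for u in range((u0+9)//10*10,u1,10):
        cv2.line(c,(int((u-u0+.5)*s),0),(int((u-u0+.5)*s),5),(0,255,255),1)
        if u%20==0: cv2.putText(c,str(u),(int((u-u0+.5)*s)-10,16),0,.4,(0,255,255),1)
    for v in range((v0+9)//10*10,v1,10):
        cv2.line(c,(0,int((v-v0+.5)*s)),(5,int((v-v0+.5)*s)),(0,255,255),1)
        if v%20==0: cv2.putText(c,str(v),(7,int((v-v0+.5)*s)+4),0,.4,(0,255,255),1)
    cv2.imwrite('pics/'+name,c)
E
python3 - <<'E'
from h import *
s=cv2.imread('pics/side0.png');t=cv2.imread('pics/top0.png')
crop(s,370,460,100,240,'s_b.png');crop(t,370,510,170,310,'t_b.png')
crop(t,200,300,130,220,'t_h.png');crop(s,200,310,205,295,'s_h.png')
Ws=world('side',np.load('pics/side0.npy'));Wt=world('top',np.load('pics/top0.npy'))
for u,v in [(300,300),(430,120),(340,320)]: print(Wt[v,u])
for u,v in [(350,260),(200,330)]: print(Ws[v,u])
E
```

```text
[329.4818222   19.17468963  -3.40832811]
[ 821.11029985 -323.78392861   -2.40966945]
[281.81109462 -85.65203679   1.34262525]
[458.7701982   14.25273565   0.73217427]
[600.29729806 376.42370929   1.90281181]
```

View pics/s_b.png

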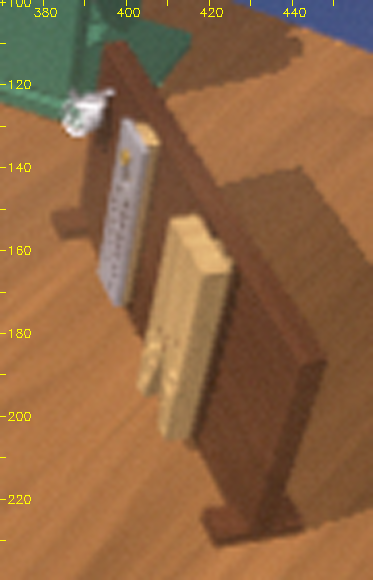

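View pics/t_b.png

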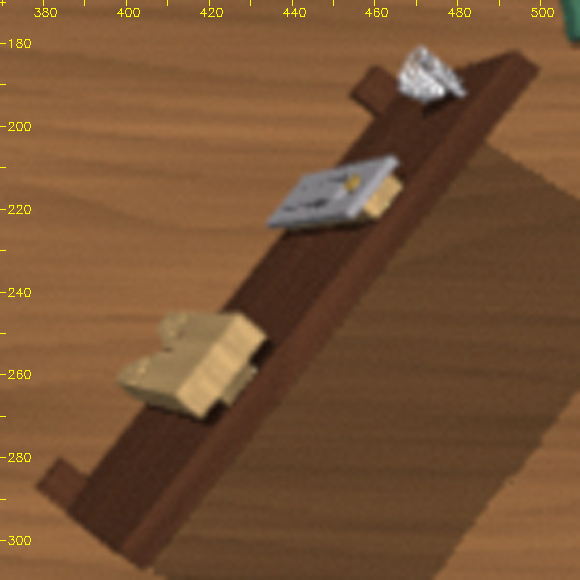

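View pics/t_h.png

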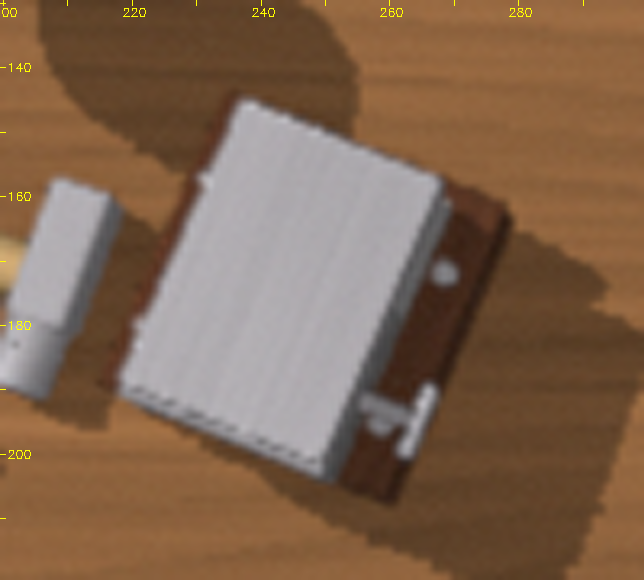

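View pics/s_h.png

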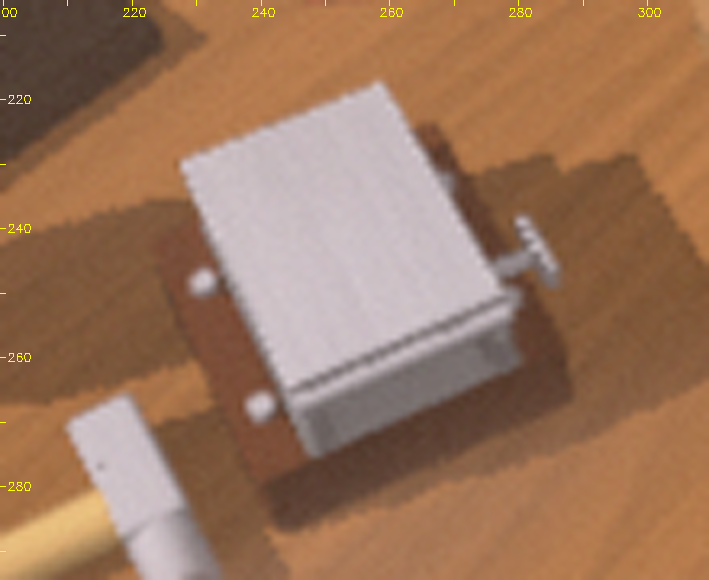

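```bash
cat >> h.py <<'E'
def ray(n,u,v,z):
    c=camera_info(n);K=c['intrinsics']
    d=R.from_rotvec(c['orientation']).apply([(u-K[0,2])/K[0,0],-(v-K[1,2])/K[1,1],-1])
    return c['xyz']+d*(z-c['xyz'][2])/d[2]
E
python3 - <<'E'
from h import *
np.set_printoptions(precision=1,suppress=True)
dt=np.load('pics/top0.npy');ds=np.load('pics/side0.npy')
Wt=world('top',dt);Ws=world('side',ds)
# table plane fits
for n,W,m in(('t',Wt,(slice(270,360),slice(250,370))),('t2',Wt,(slice(200,250),slice(260,370))),('s',Ws,(slice(230,330),slice(330,420))),('s2',Ws,(slice(330,345),slice(150,200)))):
    print(n,np.nanmedian(W[m][...,2]),W[m][...,2].std())
# anvil
for n,P in(('top',[(237.2,144.7),(267.8,157.1),(250.7,204),(218.1,190.4)]),('side',[(258.5,217.2),(227.8,230.1),(244.2,265.1),(278.7,251.1)])):
    Q=np.array([ray(n,u,v,83) for u,v in P]);print(n);print(Q,Q.mean(0))
for n,P in(('top',[(426.2,244.8),(412.9,264.8),(433.7,250.4),(419,269.7)]),('side',[(410.5,152.6),(418.5,165.9),(417.3,150.9),(425.7,162.7)])):
    Q=np.array([ray(n,u,v,169) for u,v in P]);print('pin',n);print(Q,Q.mean(0))
for n,W in(('top',Wt),('side',Ws)):
    m=(W[...,2]>158)&(W[...,2]<175)&(W[...,0]>250)&(W[...,0]<700)&(W[...,1]<-80)&(W[...,1]>-450)
    P=W[m];print(n,len(P));
    r=cv2.minAreaRect(P[:,:2].astype(np.float32));print(r)
    l=cv2.fitLine(P[:,:2].astype(np.float32),cv2.DIST_HUBER,0,.01,.01).ravel();print('line',l)
    m=(abs(W[...,2]-83)<12)&(W[...,0]>480)&(W[...,0]<720)&(W[...,1]>40)&(W[...,1]<260)
    print('anvil z',np.median(W[m][:,2]), cv2.minAreaRect(W[m][:,:2].astype(np.float32)))
E
```

```text
t -1.3122544365594422 60.41697784745745
t2 -1.1970038307930508 56.73127041618614
s 0.2105833759440543 48.83280839479175
s2 0.19774575459331345 56.34833451434723
top
[[716.1 183.1  83. ]
 [686.9 106.2  83. ]
 [569.4 143.6  83. ]
 [600.8 224.5  83. ]] [643.3 164.4  83. ]
side
[[685.4 106.7  83. ]
 [712.6 184.5  83. ]
 [602.8 226.9  83. ]
 [570.2 148.8  83. ]] [642.7 166.7  83. ]
pin top
[[ 480.6 -260.7  169. ]
 [ 436.3 -231.1  169. ]
 [ 468.7 -277.2  169. ]
 [ 426.  -244.5  169. ]] [ 452.9 -253.4  169. ]
pin side
[[ 477.7 -262.6  169. ]
 [ 434.2 -228.6  169. ]
 [ 467.6 -280.2  169. ]
 [ 426.4 -251.2  169. ]] [ 451.5 -255.7  169. ]
top 1646
((494.0885314941406, -305.2344055175781), (47.3714485168457, 349.7650451660156), 51.30046081542969)
line [   0.8   -0.6  483.9 -311. ]
anvil z 81.65252168293262 ((643.4071044921875, 165.68997192382812), (84.4007568359375, 123.91363525390625), 69.37882995605469)
side 857
((492.2416076660156, -302.5838317871094), (47.87440872192383, 350.6388244628906), 51.420223236083984)
line [   0.8   -0.6  466.5 -293.5]
anvil z 82.91427704586147 ((641.4550170898438, 167.52981567382812), (84.5505599975586, 126.00933837890625), 69.28733825683594)
```

```bash
cat >> h.py <<'E'
np.set_printoptions(precision=3,suppress=True)
n=np.array([.625,.780,0]);t=np.array([.780,-.625,0]);up=np.array([0,0,1.])
def tool(zd,yd):
    z=np.array(zd,float);z/=np.linalg.norm(z);y=np.array(yd,float);y-=z*(y@z);y/=np.linalg.norm(y)
    return R.from_matrix(np.stack([np.cross(y,z),y,z],1))
def plan(Rt,pt,g,N=None,vmax=35,wmax=.11,show=8,R0=None,p0=None):
    """straight line + slerp from measured pose to target TCP; prints rows"""
    o=get_obs();p0=o['position'] if p0 is None else p0;R0=R.from_rotvec(o['tool_rot']) if R0 is None else R0
    rel=(R0.inv()*Rt).as_rotvec();d=np.array(pt)-p0
    N=N or int(np.ceil(max(np.linalg.norm(d)/vmax,np.linalg.norm(rel)/wmax,1)))
    rows=[]
    for i in range(N):
        Ri=R0*R.from_rotvec(rel*i/N); s=Ri.inv().apply(d/N)
        rows.append([*np.round(rel/N,3),*np.round(s,1),g])
    print('N',N,'dist',np.linalg.norm(d).round(1),'ang',np.degrees(np.linalg.norm(rel)).round(1))
    for k in range(0,min(N,show),8): print('['+',\n'.join(str([float(x) for x in r]) for r in rows[k:k+8])+']')
def st():
    o=get_obs();Rm=R.from_rotvec(o['tool_rot']).as_matrix()
    print('t',round(o['time_s'],2),'p',o['position'].round(1),'z',Rm[:,2],'y',Rm[:,1],'\nq',o['joints'],'F',o['ft_force'].round(1),'w',round(o['width'],1))
    return o
E
python3 - <<'E'
from h import *
plan(tool([0,0,-1],t),[560,-120,404],1,show=16)
E
```

```text
N 15 dist 500.2 ang 25.1
[[-0.0, -0.0, -0.029, 30.0, -14.7, 0.0, 1.0],
[-0.0, -0.0, -0.029, 30.4, -13.8, 0.0, 1.0],
[-0.0, -0.0, -0.029, 30.8, -12.9, 0.0, 1.0],
[-0.0, -0.0, -0.029, 31.1, -12.0, 0.0, 1.0],
[-0.0, -0.0, -0.029, 31.5, -11.1, 0.0, 1.0],
[-0.0, -0.0, -0.029, 31.8, -10.1, 0.0, 1.0],
[-0.0, -0.0, -0.029, 32.0, -9.2, 0.0, 1.0],
[-0.0, -0.0, -0.029, 32.3, -8.3, 0.0, 1.0]]
[[-0.0, -0.0, -0.029, 32.5, -7.3, 0.0, 1.0],
[-0.0, -0.0, -0.029, 32.7, -6.4, 0.0, 1.0],
[-0.0, -0.0, -0.029, 32.9, -5.4, 0.0, 1.0],
[-0.0, -0.0, -0.029, 33.0, -4.5, 0.0, 1.0],
[-0.0, -0.0, -0.029, 33.2, -3.5, 0.0, 1.0],
[-0.0, -0.0, -0.029, 33.2, -2.5, 0.0, 1.0],
[-0.0, -0.0, -0.029, 33.3, -1.6, 0.0, 1.0]]
```

Request:
send_rows --pt "0 0 -0.03 30 -14.5 0 1" --pt "0 0 -0.03 30.5 -14 0 1" --pt "0 0 -0.03 31 -13 0 1" --pt "0 0 -0.03 31 -12 0 1" --pt "0 0 -0.03 31.5 -11 0 1" --pt "0 0 -0.03 32 -10 0 1" --pt "0 0 -0.03 32 -9 0 1" --pt "0 0 -0.03 32.5 -8 0 1"

```text
time_s: 0.77
position: [418.5, -300.0, 401.5]
tool_rot: [-2.951, -1.07, 0.008]
ft_force: [0.2, -0.1, 0.3]
width: 85.5
```

Request:
send_rows --pt "0 0 -0.03 32.5 -7 0 1" --pt "0 0 -0.03 32.5 -6.5 0 1" --pt "0 0 -0.03 33 -5.5 0 1" --pt "0 0 -0.03 33 -4.5 0 1" --pt "0 0 -0.03 33 -3.5 0 1" --pt "0 0 -0.03 33 -2.5 0 1" --pt "0 0 -0.03 33 -1.5 0 1"

```text
time_s: 1.35
position: [564.0, -103.4, 399.9]
tool_rot: [-2.813, -1.388, 0.01]
ft_force: [-1.4, -1.1, -0.6]
width: 85.7
```

```bash
python3 - <<'E'
from h import *
st()
E
```

```text
t 1.35 p [ 564.  -103.4  399.9] z [-0.008  0.002 -1.   ] y [ 0.794 -0.608 -0.007] 
q [ 0.168  0.711 -0.084  1.493  0.066  0.949 -0.589] F [-1.4 -1.1 -0.6] w 85.7
```

Request:
send_rows --pt "0 -0.12 0 0 0 0 1" --pt "0 -0.12 0 0 0 0 1" --pt "0 -0.12 0 0 0 0 1" --pt "0 -0.12 0 0 0 0 1"

```text
time_s: 1.68
position: [566.8, -97.2, 399.6]
tool_rot: [2.555, 1.275, -0.65]
ft_force: [-1.6, 0.0, -1.2]
width: 85.2
```

```bash
python3 - <<'E'
from h import *
st()
E
```

```text
t 1.68 p [566.8 -97.2 399.6] z [-0.291 -0.375 -0.88 ] y [ 0.798 -0.603 -0.007] 
q [-0.039  0.788  0.134  1.388  0.326  1.272 -0.72 ] F [-1.6  0.  -1.2] w 85.2
```

```bash
cat > kin.py <<'E'
from h import *
import itertools,json,os
D=[([1.07126142,0.70708762,-0.02760268,1.48501726,0.02200155,0.95092984,-0.07550119],[254.115,-515.706,404.232],[-3.05857,-.712635,.00048]),
([.168,.711,-.084,1.493,.066,.949,-.589],[564,-103.4,399.9],[-2.813,-1.388,.010]),
([-.039,.788,.134,1.388,.326,1.272,-.72],[566.8,-97.2,399.6],[2.555,1.275,-.65])]
def chain(q,S):
    f=lambda a,x:R.from_rotvec(np.array(a)*x)
    Z=[0,0,1];Y=[0,1,0];Rs=[];r=R.identity()
    for i,(a,s) in enumerate(zip([Z,Y,Z,Y,Z,Y,Z],S[:7])):
        r=r*f(a,s*q[i]+(S[7] if i==6 else 0));Rs.append(r)
    return Rs
def basis(Rs):
    e=np.eye(3)
    # params: h, a1(x in f1), L1(z f3... ), a3 x f3, L2 (z f5), a5 (x f5), L3 (z f7), y offs
    c=[e[2],Rs[0].apply(e[0]),Rs[2].apply(e[2]),Rs[2].apply(e[0]),Rs[4].apply(e[2]),Rs[4].apply(e[0]),Rs[6].apply(e[2])]
    return np.stack(c,1)
if __name__=='__main__':
    best=[]
    for s in itertools.product([-1,1],repeat=4):
        for o7 in (0,np.pi/2,np.pi,-np.pi/2):
            S=[s[0],1,s[1],1,s[2],1,s[3],o7]
            e=sum((chain(q,S)[6].inv()*R.from_rotvec(r)).magnitude() for q,p,r in D)
            best.append((e,S))
    best.sort(key=lambda b:b[0])
    for b in best[:4]:print(b)
    S=best[0][1]
    A=np.vstack([basis(chain(q,S)) for q,p,r in D]);b=np.hstack([p for q,p,r in D])
    print(np.linalg.svd(A)[1])
    for cols in ([0,2,4,6],[0,2,3,4,6],[0,2,3,4,5,6]):
        x,res,_,_=np.linalg.lstsq(A[:,cols],b,rcond=None);print(cols,x,(A[:,cols]@x-b).round(1))
E
python3 kin.py
```

```text
(0.0014922327907249957, [-1, 1, -1, 1, -1, 1, -1, 1.5707963267948966])
(0.491404148655308, [-1, 1, 1, 1, -1, 1, -1, 1.5707963267948966])
(0.828566082508225, [-1, 1, -1, 1, 1, 1, -1, 1.5707963267948966])
(0.9825372971254173, [1, 1, -1, 1, -1, 1, 1, 3.141592653589793])
[3.441 2.996 0.372 0.182 0.09  0.054 0.003]
[0, 2, 4, 6] [ -6.882 926.222 -23.023 303.72 ] [ 24.4   4.    2.7  10.8   4.1   4.9 -17.7  11.   -7.6]
[0, 2, 3, 4, 6] [-160.275 1061.041 -333.694  176.661  359.777] [19.4  5.5 -3.7  5.  -6.3 -3.1 -9.4  9.3  6.8]
[0, 2, 3, 4, 5, 6] [-135.123 1075.406 -231.757  118.86    77.692  297.099] [16.6 10.  -0.7 -0.2 -6.3  0.6  0.  -0.   0.1]
```

```bash
python3 - <<'E'
from h import *
th=np.radians(40);d=-np.cos(th)*n-np.sin(th)*up
G=84.4*n+511*t+100*up
print(G)
plan(tool(d,t),G-(155+80)*d,1)
E
```

```text
[ 451.33  -253.543  100.   ]
N 5 dist 149.5 ang 21.7
[[0.003, -0.075, 0.005, 11.6, 1.6, 27.5, 1.0],
[0.003, -0.075, 0.005, 13.6, 1.6, 26.6, 1.0],
[0.003, -0.075, 0.005, 15.6, 1.6, 25.5, 1.0],
[0.003, -0.075, 0.005, 17.5, 1.6, 24.2, 1.0],
[0.003, -0.075, 0.005, 19.3, 1.6, 22.8, 1.0]]
```

Request:
send_rows --pt "0 -0.075 0.005 11.5 1.6 27.5 1" --pt "0 -0.075 0.005 13.5 1.6 26.5 1"

```text
time_s: 1.85
position: [566.7, -102.4, 343.1]
tool_rot: [2.448, 1.208, -0.824]
ft_force: [0.6, -0.2, -0.6]
width: 85.4
```

```bash
python3 - <<'E'
from h import *
o=st();print(list(o['position']),list(o['tool_rot']))
E
```

```text
t 1.85 p [ 566.7 -102.4  343.1] z [-0.364 -0.485 -0.795] y [ 0.795 -0.607  0.006] 
q [-0.083  0.89   0.196  1.43   0.407  1.238 -0.798] F [ 0.6 -0.2 -0.6] w 85.4
[np.float64(566.6810395660193), np.float64(-102.35349094924307), np.float64(343.0776729735891)] [np.float64(2.4480244224676366), np.float64(1.208225408900519), np.float64(-0.8236204052737788)]
```

Request:
send_rows --pt "0 -0.075 0.005 15.5 1.6 25.5 1" --pt "0 -0.075 0.005 17.5 1.6 24 1" --pt "0 -0.075 0.005 19 1.6 23 1"

```text
time_s: 2.1
position: [565.2, -112.9, 251.0]
tool_rot: [2.277, 1.103, -1.069]
ft_force: [0.3, 0.2, -0.5]
width: 85.6
```

```bash
python3 - <<'E'
from h import *
o=st();print(list(o['position']),list(o['tool_rot']))
im,d=snapshot('side');cv2.imwrite('pics/s1.png',im);crop(im,340,500,70,230,'s1c.png')
im,d=snapshot('top');cv2.imwrite('pics/t1.png',im)
E
```

```text
t 2.1 p [ 565.2 -112.9  251. ] z [-0.466 -0.62  -0.632] y [ 0.79  -0.613  0.019] 
q [-0.132  1.081  0.282  1.444  0.496  1.221 -0.912] F [ 0.3  0.2 -0.5] w 85.6
[np.float64(565.2431175487188), np.float64(-112.93628172929208), np.float64(251.04523949882142)] [np.float64(2.276809423875044), np.float64(1.1027641125783791), np.float64(-1.0686243952814867)]
```

View pics/s1.png

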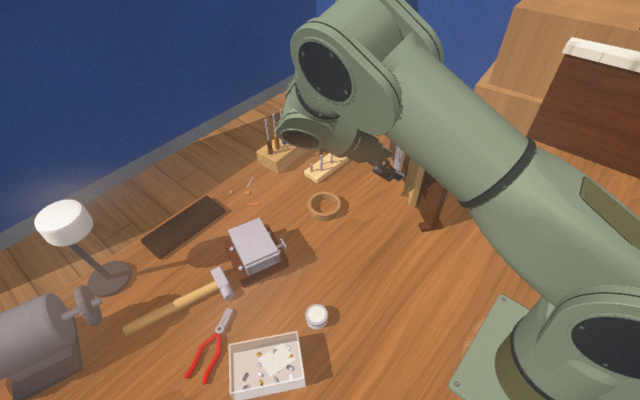

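View pics/t1.png

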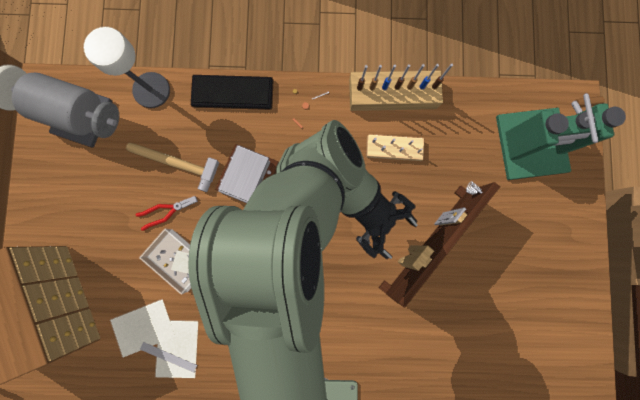

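```bash
python3 - <<'E'
from h import *
im,d=snapshot('top');np.save('pics/t1.npy',d);W=world('top',d)
W[...,2]+=1.2
crop(im,350,450,180,280,'t1c.png')
o=get_obs();Rm=R.from_rotvec(o['tool_rot'])
L=Rm.inv().apply((W-o['position']).reshape(-1,3)).reshape(W.shape)
for sgn in(-1,1):
    m=(abs(L[...,2]-150)<45)&(sgn*L[...,1]>20)&(abs(L[...,1])<75)&(abs(L[...,0])<30)
    P=L[m];print(sgn,len(P),'zmax',np.sort(P[:,2])[-8:],'y',P[:,1].min(),P[:,1].max(),'x',P[:,0].min(),P[:,0].max())
E
```

```text
-1 185 zmax [152.881 153.048 153.449 153.981 154.053 156.494 157.02  158.841] y -74.17294875453821 -36.3909515365185 x -12.988862316059649 12.586410527741716
1 189 zmax [155.418 155.831 156.133 156.61  157.708 159.056 159.099 160.827] y 36.574363510221986 73.07001771768914 x -12.955599510585182 14.39294206135146
```

View pics/t1c.png

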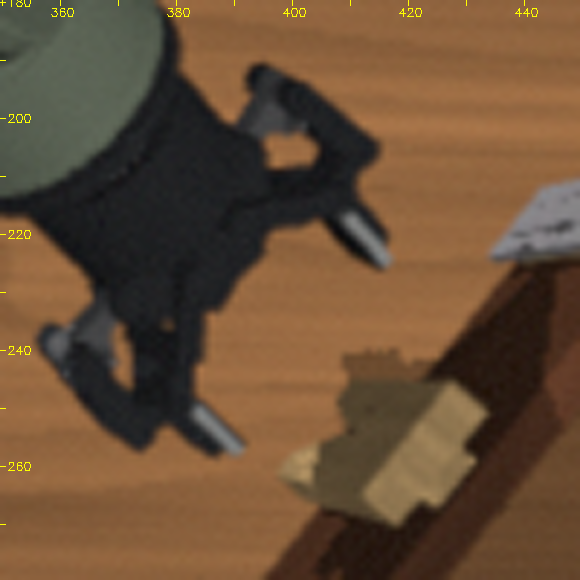

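```bash
cat >> h.py <<'E'
th=np.radians(25);dg=-np.cos(th)*n-np.sin(th)*up
T=83.5*n+511.5*t+98*up
E
python3 - <<'E'
from h import *
plan(tool(dg,t),T-(169+60)*dg,1)
E
```

```text
N 3 dist 61.6 ang 14.4
[[0.007, -0.083, -0.002, 19.9, -0.2, 5.3, 1.0],
[0.007, -0.083, -0.002, 20.2, -0.2, 3.6, 1.0],
[0.007, -0.083, -0.002, 20.5, -0.1, 1.9, 1.0]]
```

Request:
send_rows --pt "0.007 -0.083 -0.002 20 -0.2 5 1" --pt "0.007 -0.083 -0.002 20 -0.2 3.5 1" --pt "0.007 -0.083 -0.002 20.5 0 2 1"

```text
time_s: 2.5
position: [583.5, -94.6, 205.4]
tool_rot: [2.102, 0.995, -1.315]
ft_force: [-0.5, 0.1, 1.8]
width: 85.5
```

```bash
python3 - <<'E'
from h import *
o=st();
im,d=snapshot('top');crop(im,340,470,170,290,'t2c.png')
plan(tool(dg,t),T-(169)*dg,1,vmax=12)
E
```

```text
t 2.5 p [583.5 -94.6 205.4] z [-0.564 -0.703 -0.433] y [ 0.777 -0.629  0.01 ] 
q [-0.191  1.241  0.341  1.305  0.516  1.419 -0.932] F [-0.5  0.1  1.8] w 85.5
N 6 dist 64.5 ang 0.4
[[-0.0, -0.001, -0.001, 0.7, -0.3, 10.7, 1.0],
[-0.0, -0.001, -0.001, 0.8, -0.3, 10.7, 1.0],
[-0.0, -0.001, -0.001, 0.8, -0.3, 10.7, 1.0],
[-0.0, -0.001, -0.001, 0.8, -0.3, 10.7, 1.0],
[-0.0, -0.001, -0.001, 0.8, -0.3, 10.7, 1.0],
[-0.0, -0.001, -0.001, 0.8, -0.3, 10.7, 1.0]]
```

View pics/t2c.png

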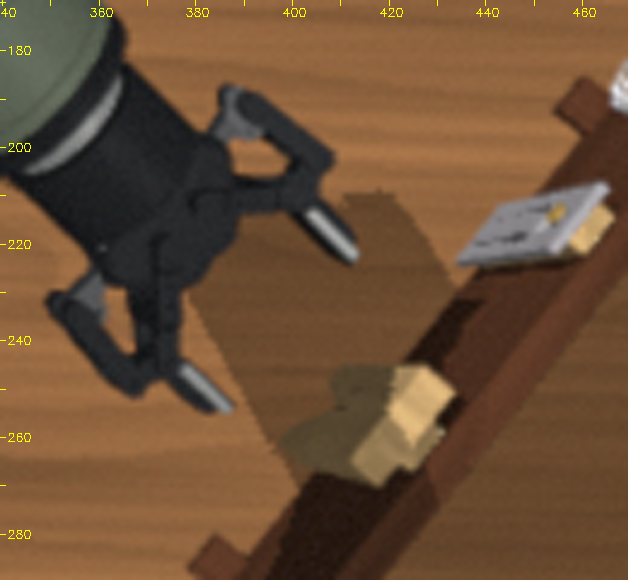

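Request:
send_rows --pt "0 0 0 0.8 -0.3 10.7 1" --pt "0 0 0 0.8 -0.3 10.7 1" --pt "0 0 0 0.8 -0.3 10.7 1" --pt "0 0 0 0.8 -0.3 10.7 1" --pt "0 0 0 0.8 -0.3 10.7 1" --pt "0 0 0 0.8 -0.3 10.7 1"

```text
time_s: 3.05
position: [547.4, -138.4, 180.1]
tool_rot: [2.123, 1.002, -1.286]
ft_force: [0.9, -0.7, 0.7]
width: 85.2
```

```bash
python3 - <<'E'
from h import *
o=st();
im,d=snapshot('top');crop(im,360,470,180,290,'t3c.png')
im,d=snapshot('side');crop(im,350,460,110,220,'s3c.png')
plan(tool(dg,t),T-(169)*dg,1,vmax=12)
E
```

```text
t 3.05 p [ 547.4 -138.4  180.1] z [-0.554 -0.696 -0.457] y [ 0.778 -0.629  0.015] 
q [-0.138  1.244  0.35   1.451  0.556  1.235 -0.991] F [ 0.9 -0.7  0.7] w 85.2
N 1 dist 11.2 ang 2.2
[[0.001, -0.036, -0.015, 10.7, -2.8, 2.2, 1.0]]
```

View pics/t3c.png

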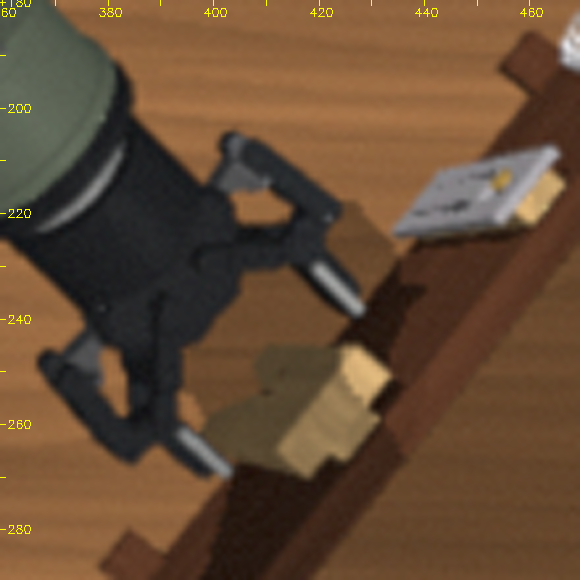

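View pics/s3c.png

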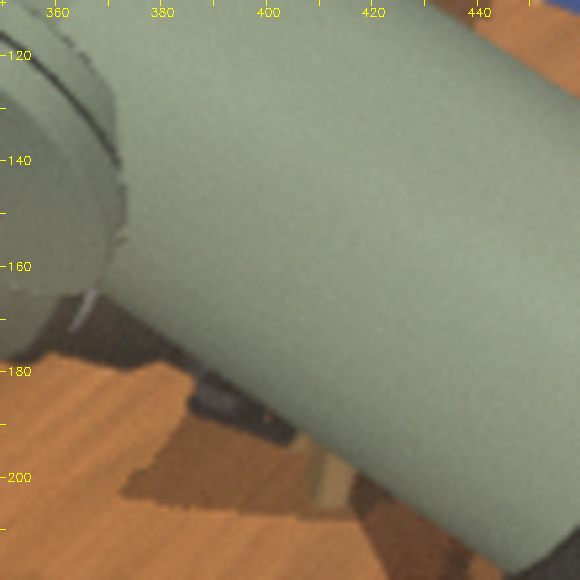

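Request:
send_rows --pt "0.001 -0.018 -0.008 5.4 -1.4 1.1 1" --pt "0.001 -0.018 -0.008 5.4 -1.4 1.1 1" --pt "0 0 0 0 0 0 1"

```text
time_s: 3.4
position: [547.7, -134.9, 172.3]
tool_rot: [2.094, 1.003, -1.326]
ft_force: [-0.5, 0.5, -1.1]
width: 85.6
```

```bash
python3 - <<'E'
from h import *
o=st();
plan(tool(dg,t),T-(169)*dg,1,vmax=12)
E
```

```text
t 3.4 p [ 547.7 -134.9  172.3] z [-0.566 -0.705 -0.427] y [ 0.779 -0.627  0.001] 
q [-0.146  1.267  0.353  1.439  0.558  1.261 -0.986] F [-0.5  0.5 -1.1] w 85.6
N 1 dist 3.0 ang 0.3
[[-0.001, -0.005, -0.001, 2.3, -0.5, 1.9, 1.0]]
```

Request:
send_rows --pt "0 -0.004 0 2.3 -0.5 1.9 1" --pt "0 0 0 0 0 0 0.75" --pt "0 0 0 0 0 0 0.6" --pt "0 0 0 0 0 0 0.4"

```text
time_s: 3.73
position: [547.7, -133.8, 169.5]
tool_rot: [2.09, 1.004, -1.327]
ft_force: [1.5, 3.8, 4.3]
width: 54.1
```

```bash
python3 - <<'E'
from h import *
o=st();
E
```

```text
t 3.73 p [ 547.7 -133.8  169.5] z [-0.565 -0.707 -0.425] y [ 0.781 -0.625  0.001] 
q [-0.149  1.272  0.353  1.438  0.559  1.259 -0.99 ] F [1.5 3.8 4.3] w 54.1
```

Request:
send_rows --pt "0 0 0 0 0 0 0" --pt "0 0 0 0 0 0 0" --pt "0 0 0 0 0 0 0"

```text
time_s: 3.98
position: [547.7, -133.6, 169.7]
tool_rot: [2.09, 1.004, -1.327]
ft_force: [0.1, -0.3, 0.2]
width: 54.5
```

```bash
python3 - <<'E'
from h import *
o=st();Rm=R.from_rotvec(o['tool_rot'])
print('3mm up in tool',Rm.inv().apply([0,0,3]),'n',Rm.inv().apply(n))
im,d=snapshot('top');crop(im,360,470,180,290,'t4c.png')
E
```

```text
t 3.98 p [ 547.7 -133.6  169.7] z [-0.565 -0.707 -0.425] y [ 0.781 -0.625  0.001] 
q [-0.149  1.272  0.353  1.438  0.559  1.26  -0.99 ] F [ 0.1 -0.3  0.2] w 54.5
3mm up in tool [-2.716  0.004 -1.274] n [ 0.425  0.001 -0.905]
```

View pics/t4c.png

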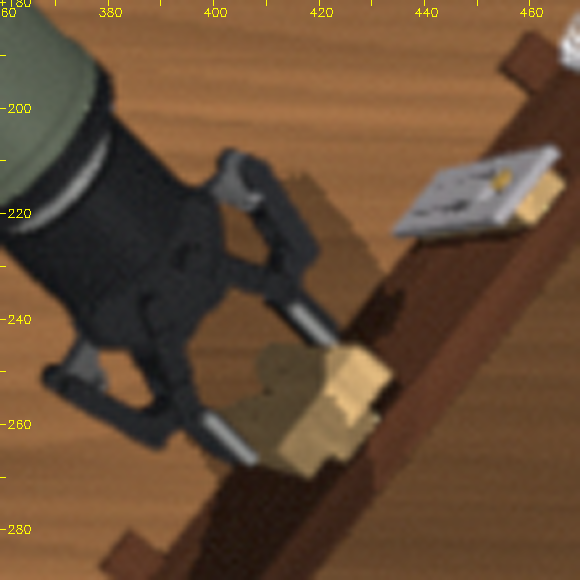

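Request:
send_rows --pt "0 0 0 -2.3 0 -1.1 0" --pt "0 0 0 -2.3 0 -1.1 0" --pt "0 0 0 -2.3 0 -1.1 0" --pt "0 0 0 -2.3 0 -1.1 0" --pt "0 0 0 -2.3 0 -1.1 0" --pt "0 0 0 -2.3 0 -1.1 0"

```text
time_s: 4.53
position: [547.8, -133.5, 186.0]
tool_rot: [2.091, 1.004, -1.327]
ft_force: [0.8, -0.7, -1.2]
width: 54.0
```

```bash
python3 - <<'E'
from h import *
o=st();print((o['position']-[547.7,-133.6,169.7])@np.stack([n,t,up],1))
E
```

```text
t 4.53 p [ 547.8 -133.5  186. ] z [-0.565 -0.707 -0.426] y [ 0.781 -0.625  0.001] 
q [-0.151  1.244  0.356  1.446  0.562  1.273 -0.976] F [ 0.8 -0.7 -1.2] w 54.0
[ 0.104  0.007 16.294]
```

Request:
send_rows --pt "0 0 0 -0.9 0 -0.4 0" --pt "0 0 0 -0.9 0 -0.4 0"

```text
time_s: 4.7
position: [547.8, -133.6, 188.7]
tool_rot: [2.091, 1.004, -1.326]
ft_force: [-0.0, -1.2, -1.3]
width: 54.5
```

Request:
send_rows --pt "0 0 0 -0.9 0 -0.4 0"

```text
time_s: 4.78
position: [547.8, -133.6, 189.8]
tool_rot: [2.091, 1.004, -1.326]
ft_force: [-0.6, -0.0, -1.1]
width: 54.2
```

Request:
send_rows --pt "0 0 0 -0.9 0 -0.4 0"

```text
time_s: 4.87
position: [547.8, -133.5, 190.6]
tool_rot: [2.092, 1.005, -1.325]
ft_force: [-0.4, -1.8, -12.2]
width: 54.4
```

Request:
send_rows --pt "0 0 0 1.8 0 0.8 0" --pt "0 0 0 0 0 0 0"

```text
time_s: 5.03
position: [547.9, -133.4, 188.5]
tool_rot: [2.092, 1.005, -1.325]
ft_force: [-0.4, -0.8, -2.5]
width: 54.1
```

```bash
python3 - <<'E'
from h import *
o=st()
im,d=snapshot('top');crop(im,360,470,180,290,'t5c.png')
E
```

```text
t 5.03 p [ 547.9 -133.4  188.5] z [-0.564 -0.706 -0.427] y [ 0.781 -0.625  0.001] 
q [-0.151  1.239  0.356  1.448  0.562  1.274 -0.974] F [-0.4 -0.8 -2.5] w 54.1
```

View pics/t5c.png

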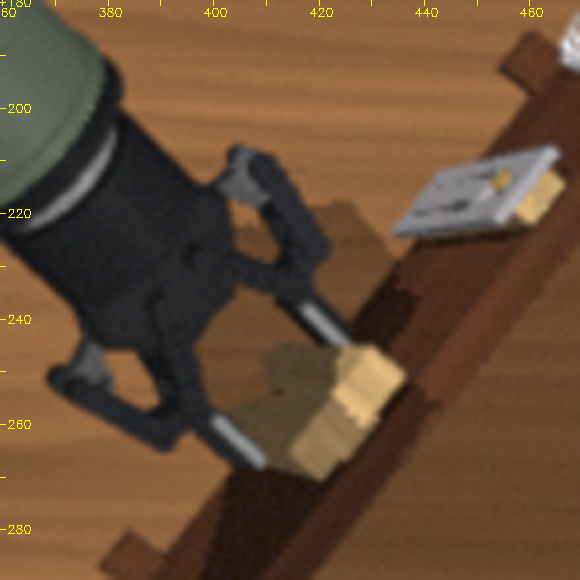

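Request:
send_rows --pt "0 0 0 0.85 0 -1.8 0" --pt "0 0 0 0.85 0 -1.8 0"

```text
time_s: 5.25
position: [550.3, -130.5, 188.7]
tool_rot: [2.092, 1.004, -1.326]
ft_force: [0.2, -0.4, -1.4]
width: 53.9
```

Request:
send_rows --pt "0 0 0 0.85 0 -1.8 0" --pt "0 0 0 0.85 0 -1.8 0"

```text
time_s: 5.42
position: [553.1, -127.0, 188.7]
tool_rot: [2.092, 1.004, -1.326]
ft_force: [0.2, 0.9, -1.9]
width: 54.0
```

Request:
send_rows --pt "0 0 0 0.85 0 -1.8 0" --pt "0 0 0 0.85 0 -1.8 0" --pt "0 0 0 0.85 0 -1.8 0"

```text
time_s: 5.67
position: [557.4, -121.6, 188.7]
tool_rot: [2.092, 1.004, -1.326]
ft_force: [1.4, 0.3, -1.6]
width: 54.1
```

```bash
python3 - <<'E'
from h import *
o=st()
im,d=snapshot('top');crop(im,360,470,180,290,'t6c.png')
E
```

```text
t 5.67 p [ 557.4 -121.6  188.7] z [-0.565 -0.707 -0.426] y [ 0.781 -0.625  0.001] 
q [-0.164  1.246  0.351  1.41   0.548  1.311 -0.965] F [ 1.4  0.3 -1.6] w 54.1
```

View pics/t6c.png

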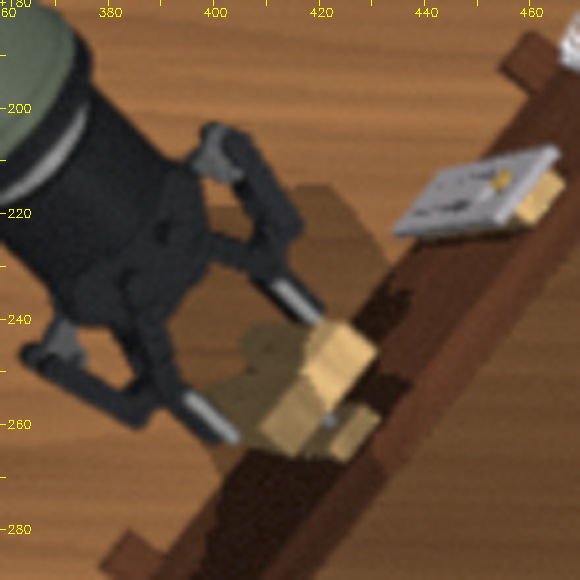

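```bash
cat >> h.py <<'E'
ha=np.radians(-20.7);hx=np.array([np.cos(ha),np.sin(ha),0]);hy=np.array([-hx[1],hx[0],0])
Rp=np.stack([-up,np.cross(hx,-up),hx],1)   # pin lay axes
tipoff=np.array([-.8,0,4]);din=np.array([np.cos(th),0,-np.sin(th)])
def layTCP(c): return tool(Rp@din,Rp[:,1]), np.array(c)+Rp@tipoff-169*(Rp@din)
E
python3 - <<'E'
from h import *
o=st();R0=R.from_rotvec(o['tool_rot'])
plan(R0,o['position']+50*n+50*up,0,N=3)
Rl,pl=layTCP([460,40,90]);print(Rp,pl,Rl.as_matrix())
plan(Rl,pl,0,p0=o['position']+50*n+50*up,show=32,wmax=.1)
E
```

```text
t 5.72 p [ 557.6 -121.3  188.7] z [-0.564 -0.707 -0.426] y [ 0.781 -0.624  0.001] 
q [-0.164  1.246  0.35   1.409  0.547  1.312 -0.965] F [ 0.6  1.8 -0.9] w 54.1
N 3 dist 70.7 ang 0.0
[[0.0, 0.0, 0.0, -8.0, 0.0, -22.2, 0.0],
[0.0, 0.0, 0.0, -8.0, 0.0, -22.2, 0.0],
[0.0, 0.0, 0.0, -8.0, 0.0, -22.2, 0.0]]
[[-0.     0.353  0.935]
 [-0.     0.935 -0.353]
 [-1.    -0.     0.   ]] [530.554  13.34  243.966] [[-0.848  0.353 -0.395]
 [ 0.32   0.935  0.149]
 [ 0.423  0.    -0.906]]
N 23 dist 112.1 ang 130.8
[[-0.03, 0.045, -0.083, 0.5, -4.6, -1.6, 0.0],
[-0.03, 0.045, -0.083, 0.9, -4.5, -1.7, 0.0],
[-0.03, 0.045, -0.083, 1.4, -4.3, -1.8, 0.0],
[-0.03, 0.045, -0.083, 1.8, -4.1, -1.8, 0.0],
[-0.03, 0.045, -0.083, 2.2, -3.9, -1.9, 0.0],
[-0.03, 0.045, -0.083, 2.6, -3.6, -1.9, 0.0],
[-0.03, 0.045, -0.083, 3.0, -3.4, -1.8, 0.0],
[-0.03, 0.045, -0.083, 3.4, -3.0, -1.8, 0.0]]
[[-0.03, 0.045, -0.083, 3.7, -2.7, -1.7, 0.0],
[-0.03, 0.045, -0.083, 4.0, -2.3, -1.6, 0.0],
[-0.03, 0.045, -0.083, 4.2, -1.9, -1.5, 0.0],
[-0.03, 0.045, -0.083, 4.4, -1.5, -1.4, 0.0],
[-0.03, 0.045, -0.083, 4.6, -1.1, -1.2, 0.0],
[-0.03, 0.045, -0.083, 4.7, -0.7, -1.0, 0.0],
[-0.03, 0.045, -0.083, 4.8, -0.3, -0.8, 0.0],
[-0.03, 0.045, -0.083, 4.8, 0.1, -0.6, 0.0]]
[[-0.03, 0.045, -0.083, 4.8, 0.6, -0.4, 0.0],
[-0.03, 0.045, -0.083, 4.8, 1.0, -0.1, 0.0],
[-0.03, 0.045, -0.083, 4.7, 1.4, 0.1, 0.0],
[-0.03, 0.045, -0.083, 4.5, 1.7, 0.4, 0.0],
[-0.03, 0.045, -0.083, 4.4, 2.1, 0.6, 0.0],
[-0.03, 0.045, -0.083, 4.1, 2.4, 0.9, 0.0],
[-0.03, 0.045, -0.083, 3.9, 2.7, 1.2, 0.0]]
```

Request:
send_rows --pt "0 0 0 -8 0 -22 0" --pt "0 0 0 -8 0 -22 0" --pt "0 0 0 -8 0 -22 0"

```text
time_s: 5.97
position: [587.6, -83.5, 237.4]
tool_rot: [2.091, 1.003, -1.335]
ft_force: [-0.1, 0.6, -2.2]
width: 54.5
```

```bash
python3 - <<'E'
from h import *
o=st();R0=R.from_rotvec(o['tool_rot']);p0=o['position']
Rl,pl=layTCP([460,40,110])
Rpin_tool=Rl.as_matrix().T@Rp  # pin axes in tool
rel=(R0.inv()*Rl).as_rotvec()
for f in np.linspace(0,1,9):
    Ri=R0*R.from_rotvec(rel*f);p=p0+(pl-p0)*f
    c=p+Ri.apply([0,0,169])-(Ri.as_matrix()@Rpin_tool)@tipoff
    z=(Ri.as_matrix()@Rpin_tool)[:,2]
    print(f,'c',c.round(0),'tail n,z',((c+75*z)@n).round(0),(c+75*z)[2].round(0),'nose',((c-75*z)@n).round(0),(c-75*z)[2].round(0))
plan(Rl,pl,0,show=32,wmax=.1)
E
```

```text
t 5.97 p [587.6 -83.5 237.4] z [-0.57  -0.705 -0.422] y [ 0.779 -0.628 -0.003] 
q [-0.208  1.199  0.346  1.288  0.516  1.485 -0.89 ] F [-0.1  0.6 -2.2] w 54.5
0.0 c [ 491. -203.  162.] tail n,z 148.0 237.0 nose 148.0 87.0
0.125 c [ 500. -189.  145.] tail n,z 157.0 218.0 nose 174.0 72.0
0.25 c [ 507. -167.  128.] tail n,z 173.0 196.0 nose 200.0 61.0
0.375 c [ 511. -139.  114.] tail n,z 195.0 173.0 nose 226.0 54.0
0.5 c [ 510. -106.  102.] tail n,z 222.0 151.0 nose 250.0 54.0
0.625 c [505. -69.  96.] tail n,z 253.0 132.0 nose 270.0 60.0
0.75 c [494. -32.  95.] tail n,z 284.0 118.0 nose 284.0 72.0
0.875 c [479.   6. 100.] tail n,z 315.0 110.0 nose 293.0 89.0
1.0 c [460.  40. 110.] tail n,z 342.0 110.0 nose 296.0 110.0
N 23 dist 115.5 ang 130.9
[[-0.03, 0.045, -0.083, -0.3, -4.6, -2.0, 0.0],
[-0.03, 0.045, -0.083, 0.2, -4.5, -2.2, 0.0],
[-0.03, 0.045, -0.083, 0.6, -4.4, -2.3, 0.0],
[-0.03, 0.045, -0.083, 1.1, -4.3, -2.4, 0.0],
[-0.03, 0.045, -0.083, 1.6, -4.1, -2.5, 0.0],
[-0.03, 0.045, -0.083, 2.0, -3.9, -2.5, 0.0],
[-0.03, 0.045, -0.083, 2.4, -3.6, -2.5, 0.0],
[-0.03, 0.045, -0.083, 2.8, -3.3, -2.5, 0.0]]
[[-0.03, 0.045, -0.083, 3.2, -3.0, -2.5, 0.0],
[-0.03, 0.045, -0.083, 3.5, -2.6, -2.4, 0.0],
[-0.03, 0.045, -0.083, 3.9, -2.3, -2.3, 0.0],
[-0.03, 0.045, -0.083, 4.1, -1.9, -2.2, 0.0],
[-0.03, 0.045, -0.083, 4.4, -1.4, -2.0, 0.0],
[-0.03, 0.045, -0.083, 4.5, -1.0, -1.9, 0.0],
[-0.03, 0.045, -0.083, 4.7, -0.6, -1.7, 0.0],
[-0.03, 0.045, -0.083, 4.8, -0.1, -1.5, 0.0]]
[[-0.03, 0.045, -0.083, 4.8, 0.3, -1.3, 0.0],
[-0.03, 0.045, -0.083, 4.9, 0.8, -1.0, 0.0],
[-0.03, 0.045, -0.083, 4.8, 1.2, -0.8, 0.0],
[-0.03, 0.045, -0.083, 4.7, 1.6, -0.5, 0.0],
[-0.03, 0.045, -0.083, 4.6, 2.0, -0.3, 0.0],
[-0.03, 0.045, -0.083, 4.4, 2.4, 0.0, 0.0],
[-0.03, 0.045, -0.083, 4.2, 2.7, 0.3, 0.0]]
```

Request:
send_rows --pt "-0.03 0.045 -0.083 -0.3 -4.6 -2.0 0" --pt "-0.03 0.045 -0.083 0.2 -4.5 -2.2 0" --pt "-0.03 0.045 -0.083 0.6 -4.4 -2.3 0" --pt "-0.03 0.045 -0.083 1.1 -4.3 -2.4 0" --pt "-0.03 0.045 -0.083 1.6 -4.1 -2.5 0" --pt "-0.03 0.045 -0.083 2.0 -3.9 -2.5 0" --pt "-0.03 0.045 -0.083 2.4 -3.6 -2.5 0" --pt "-0.03 0.045 -0.083 2.8 -3.3 -2.5 0"

```text
time_s: 6.63
position: [568.9, -44.5, 250.1]
tool_rot: [1.895, 2.072, -1.015]
ft_force: [-0.3, 0.0, -1.3]
width: 54.1
```

```bash
python3 - <<'E'
from h import *
o=st()
Rl,pl=layTCP([460,40,110])
plan(Rl,pl,0,show=32,wmax=.1)
E
```

```text
t 6.63 p [568.9 -44.5 250.1] z [-0.321 -0.568 -0.758] y [ 0.928 -0.03  -0.37 ] 
q [-0.117  1.016  0.026  1.502  0.597  1.155 -0.406] F [-0.3  0.  -1.3] w 54.1
N 15 dist 70.8 ang 83.6
[[-0.03, 0.045, -0.081, 3.2, -2.8, -2.1, 0.0],
[-0.03, 0.045, -0.081, 3.5, -2.5, -2.0, 0.0],
[-0.03, 0.045, -0.081, 3.7, -2.2, -1.9, 0.0],
[-0.03, 0.045, -0.081, 4.0, -1.8, -1.8, 0.0],
[-0.03, 0.045, -0.081, 4.2, -1.4, -1.7, 0.0],
[-0.03, 0.045, -0.081, 4.4, -1.0, -1.5, 0.0],
[-0.03, 0.045, -0.081, 4.5, -0.6, -1.3, 0.0],
[-0.03, 0.045, -0.081, 4.6, -0.2, -1.1, 0.0]]
[[-0.03, 0.045, -0.081, 4.6, 0.2, -0.9, 0.0],
[-0.03, 0.045, -0.081, 4.6, 0.6, -0.7, 0.0],
[-0.03, 0.045, -0.081, 4.6, 1.0, -0.5, 0.0],
[-0.03, 0.045, -0.081, 4.5, 1.4, -0.3, 0.0],
[-0.03, 0.045, -0.081, 4.4, 1.7, -0.0, 0.0],
[-0.03, 0.045, -0.081, 4.2, 2.1, 0.2, 0.0],
[-0.03, 0.045, -0.081, 4.0, 2.4, 0.5, 0.0]]
```

Request:
send_rows --pt "-0.03 0.045 -0.081 3.2 -2.8 -2.1 0" --pt "-0.03 0.045 -0.081 3.5 -2.5 -2.0 0" --pt "-0.03 0.045 -0.081 3.7 -2.2 -1.9 0" --pt "-0.03 0.045 -0.081 4.0 -1.8 -1.8 0" --pt "-0.03 0.045 -0.081 4.2 -1.4 -1.7 0" --pt "-0.03 0.045 -0.081 4.4 -1.0 -1.5 0" --pt "-0.03 0.045 -0.081 4.5 -0.6 -1.3 0" --pt "-0.03 0.045 -0.081 4.6 -0.2 -1.1 0"

```text
time_s: 7.3
position: [546.7, -12.2, 260.2]
tool_rot: [-1.2, -2.682, 0.407]
ft_force: [-0.1, -0.3, -1.2]
width: 54.0
```

Request:
send_rows --pt "-0.03 0.045 -0.081 4.6 0.2 -0.9 0" --pt "-0.03 0.045 -0.081 4.6 0.6 -0.7 0" --pt "-0.03 0.045 -0.081 4.6 1.0 -0.5 0" --pt "-0.03 0.045 -0.081 4.5 1.4 -0.3 0" --pt "-0.03 0.045 -0.081 4.4 1.7 0 0" --pt "-0.03 0.045 -0.081 4.2 2.1 0.2 0" --pt "-0.03 0.045 -0.081 4.0 2.4 0.5 0" --pt "0 0 0 0 0 0 0"

```text
time_s: 7.97
position: [526.6, 12.5, 269.4]
tool_rot: [-0.401, -2.656, -0.165]
ft_force: [-0.4, -1.2, -2.1]
width: 54.2
```

```bash
python3 - <<'E'
from h import *
o=st()
Rl,pl=layTCP([460,40,110])
plan(Rl,pl,0,show=32,wmax=.1)
im,d=snapshot('side');cv2.imwrite('pics/s7.png',im);np.save('pics/s7.npy',d)
im,d=snapshot('top');cv2.imwrite('pics/t7.png',im)
E
```

```text
t 7.97 p [526.6  12.5 269.4] z [-0.412  0.18  -0.893] y [0.306 0.951 0.05 ] 
q [ 0.325  1.02  -0.763  1.594  0.381  1.129  0.762] F [-0.4 -1.2 -2.1] w 54.2
N 1 dist 6.7 ang 4.4
[[0.024, -0.029, 0.066, -5.6, 1.7, 3.4, 0.0]]
```

View pics/s7.png

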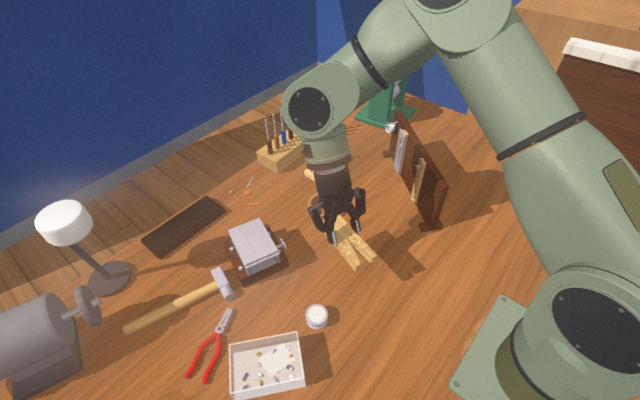

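View pics/t7.png

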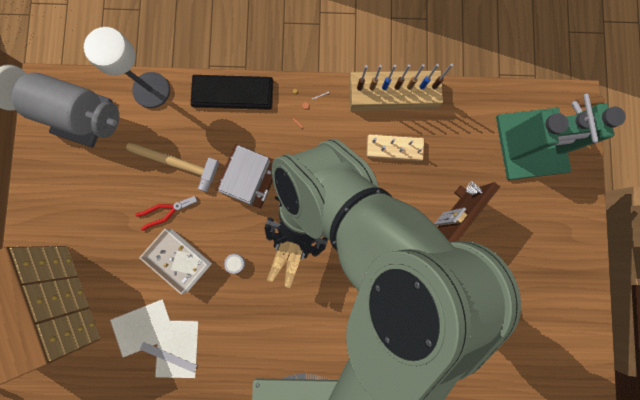

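Request:
send_rows --pt "0.024 -0.029 0.066 -5.5 1.7 3.4 0" --pt "0 0 0 0 0 0 0"

```text
time_s: 8.23
position: [531.2, 12.7, 263.8]
tool_rot: [-0.506, -2.671, -0.093]
ft_force: [-1.2, 1.4, -2.2]
width: 54.1
```

```bash
python3 - <<'E'
from h import *
o=st()
Rl,pl=layTCP([460,40,110])
plan(Rl,pl,0,show=32,wmax=.1)
for nm,off in(('side',-.2),('top',1.2)):
    im,d=snapshot(nm);cv2.imwrite(f'pics/{nm}8.png',im);W=world(nm,d);W[...,2]+=off
    if nm=='side':crop(im,290,400,180,290,'s8c.png')
    hsv=cv2.cvtColor(im,cv2.COLOR_BGR2HSV)
    q=(W-[460,40,0])
    m=(W[...,2]>95)&(W[...,2]<140)&(q@hx>-90)&(q@hx<-15)&(abs(q@hy)<40)&(d>0)
    m=cv2.erode(m.astype(np.uint8),np.ones((2,2)))>0
    P=W[m];print(nm,len(P))
    if len(P)>30:
        A=np.c_[(P-[460,40,0])@hx,(P-[460,40,0])@hy,np.ones(len(P))]
        w=np.ones(len(P),bool)
        for _ in range(6):
            x=np.linalg.lstsq(A[w],P[w,2],rcond=None)[0];r=P[:,2]-A@x;w=abs(r)<2.5
        print('slope along h, hy',x,w.sum(),'hx range',A[w,0].min(),A[w,0].max(),'hy',A[w,1].min(),A[w,1].max())
        print(cv2.minAreaRect(P[w][:,:2].astype(np.float32)))
E
```

```text
t 8.23 p [531.2  12.7 263.8] z [-0.39   0.141 -0.91 ] y [ 0.363  0.932 -0.012] 
q [ 0.294  1.014 -0.713  1.591  0.397  1.105  0.689] F [-1.2  1.4 -2.2] w 54.1
N 1 dist 0.9 ang 1.0
[[-0.006, 0.009, -0.015, 0.8, 0.3, 0.2, 0.0]]
side 498
slope along h, hy [  0.014  -0.008 117.287] 362 hx range -74.59402043899658 -17.738934036116394 hy -27.024221342843635 29.533905791538352
((417.3817138671875, 57.75562286376953), (56.47419738769531, 56.4167594909668), 68.51595306396484)
top 342
slope along h, hy [  0.013  -0.003 117.736] 285 hx range -70.77643977366426 -17.088219141593946 hy -28.041252124070557 24.48929777469153
((418.3768310546875, 53.90279006958008), (52.471981048583984, 53.6308479309082), 69.61426544189453)
```

View pics/s8c.png

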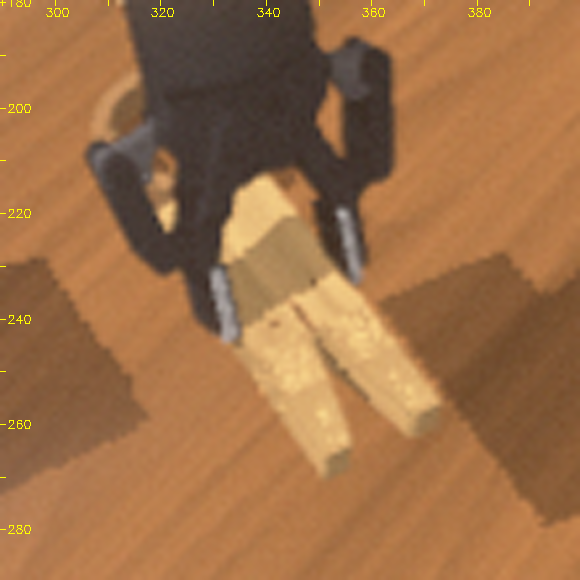

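Request:
send_rows --pt "-0.006 0.009 -0.015 -6.5 0 14.5 0" --pt "0 0 0 -6.8 0 14.5 0" --pt "0 0 0 -6.8 0 14.5 0" --pt "0 0 0 -6.8 0 14.5 0" --pt "0 0 0 -6.8 0 14.5 0" --pt "0 0 0 0 0 0 0"

```text
time_s: 8.83
position: [530.9, 12.8, 183.7]
tool_rot: [-0.472, -2.67, -0.114]
ft_force: [-0.5, 0.5, -2.4]
width: 54.6
```

```bash
python3 - <<'E'
from h import *
o=st()
Rl,pl=layTCP([460,40,13])
plan(Rl,pl,0,N=1)
E
```

```text
t 8.83 p [530.9  12.8 183.7] z [-0.394  0.151 -0.906] y [0.344 0.939 0.007] 
q [ 0.279  1.142 -0.674  1.608  0.471  0.978  0.694] F [-0.5  0.5 -2.4] w 54.6
N 1 dist 16.7 ang 0.7
[[0.002, 0.0, 0.012, -6.6, 0.3, 15.4, 0.0]]
```

Request:
send_rows --pt "0.002 0.007 0.006 -3 0.2 6.5 0" --pt "0 0.007 0.006 -2 0 4.5 0" --pt "0 0 0 -1.3 0 2.7 0" --pt "0 0 0 0 0 0 0"

```text
time_s: 9.17
position: [531.1, 13.2, 169.4]
tool_rot: [-0.485, -2.652, -0.112]
ft_force: [-0.3, 1.3, -2.0]
width: 53.5
```

Request:
send_rows --pt "0 0 0 -0.7 0 1.4 0"

```text
time_s: 9.25
position: [531.3, 13.2, 168.4]
tool_rot: [-0.485, -2.653, -0.112]
ft_force: [0.5, 0.3, -1.8]
width: 54.3
```

Request:
send_rows --pt "0 0 0 -0.7 0 1.4 0"

```text
time_s: 9.33
position: [531.4, 13.2, 167.1]
tool_rot: [-0.485, -2.653, -0.112]
ft_force: [-0.0, 0.3, -0.7]
width: 54.3
```

Request:
send_rows --pt "0 0 0 -0.5 0 0.9 0"

```text
time_s: 9.42
position: [531.5, 13.2, 166.2]
tool_rot: [-0.485, -2.653, -0.112]
ft_force: [0.6, 0.1, -0.5]
width: 54.1
```

Request:
send_rows --pt "0 0 0 -0.5 0 0.9 0"

```text
time_s: 9.5
position: [531.7, 13.2, 165.3]
tool_rot: [-0.485, -2.654, -0.112]
ft_force: [-0.7, 0.5, -0.6]
width: 54.5
```

Request:
send_rows --pt "0 0 0 -0.5 0 0.9 0"

```text
time_s: 9.58
position: [531.8, 13.2, 164.3]
tool_rot: [-0.485, -2.654, -0.112]
ft_force: [-0.6, -0.9, -1.5]
width: 54.1
```

Request:
send_rows --pt "0 0 0 -0.4 0 0.9 0"

```text
time_s: 9.67
position: [531.8, 13.2, 163.3]
tool_rot: [-0.485, -2.654, -0.113]
ft_force: [-0.0, 0.9, -0.1]
width: 54.2
```

Request:
send_rows --pt "0 0 0 -0.4 0 0.9 0"

```text
time_s: 9.75
position: [531.8, 13.2, 162.9]
tool_rot: [-0.485, -2.654, -0.112]
ft_force: [0.9, -3.5, 31.1]
width: 54.4
```

Request:
send_rows --pt "0 0 0 0.2 0 -0.4 0" --pt "0 0 0 0 0 0 0.75" --pt "0 0 0 0 0 0 0.85" --pt "0 0 0 0 0 0 1" --pt "0 0 0 0 0 0 1"

```text
time_s: 10.17
position: [531.8, 13.3, 163.6]
tool_rot: [-0.485, -2.654, -0.112]
ft_force: [-0.2, -0.4, -1.4]
width: 85.5
```

```bash
python3 - <<'E'
from h import *
o=st()
R0=R.from_rotvec(o['tool_rot'])
# second grasp: retreat along tool -z 90
plan(R0,o['position']-90*R0.as_matrix()[:,2],1,vmax=25)
E
```

```text
t 10.17 p [531.8  13.3 163.6] z [-0.405  0.155 -0.901] y [0.354 0.935 0.001] 
q [ 0.273  1.178 -0.661  1.597  0.478  0.965  0.687] F [-0.2 -0.4 -1.4] w 85.5
N 4 dist 90.0 ang 0.0
[[0.0, 0.0, 0.0, 0.0, -0.0, -22.5, 1.0],
[0.0, 0.0, 0.0, 0.0, -0.0, -22.5, 1.0],
[0.0, 0.0, 0.0, 0.0, -0.0, -22.5, 1.0],
[0.0, 0.0, 0.0, 0.0, -0.0, -22.5, 1.0]]
```

Request:
send_rows --pt "0 0 0 0 0 -15 1" --pt "0 0 0 0 0 -22 1" --pt "0 0 0 0 0 -25 1" --pt "0 0 0 0 0 -28 1" --pt "0 0 0 0 0 0 1"

```text
time_s: 10.58
position: [569.2, -0.9, 246.8]
tool_rot: [-0.483, -2.651, -0.113]
ft_force: [-0.4, 0.3, 0.9]
width: 85.5
```

```bash
cat > pinloc.py <<'E'
from h import *
def pinloc(c0,tag,zlo=10,zhi=28):
    for nm,off in(('side',-.2),('top',1.2)):
        im,d=snapshot(nm);cv2.imwrite(f'pics/{nm}_{tag}.png',im);W=world(nm,d);W[...,2]+=off
        q=W-np.array([c0[0],c0[1],0])
        m=(W[...,2]>zlo)&(W[...,2]<zhi)&(abs(q@hx)<110)&(abs(q@hy)<50)&(d>0)
        P=W[m]
        print(nm,len(P),cv2.minAreaRect(P[:,:2].astype(np.float32)),'z',np.percentile(P[:,2],[10,50,90]))
        u,v=proj(nm,[[*c0[:2],18]])[0].astype(int);crop(im,u-50,u+50,v-45,v+45,f'{nm}_{tag}c.png',6)
E
python3 - <<'E'
from pinloc import *
st();pinloc([460,40],'9')
E
```

```text
t 10.58 p [569.2  -0.9 246.8] z [-0.409  0.155 -0.899] y [0.353 0.936 0.001] 
q [ 0.296  1.086 -0.711  1.435  0.4    1.208  0.764] F [-0.4  0.3  0.9] w 85.5
side 1102 ((460.7705383300781, 42.01007080078125), (57.30828094482422, 152.57118225097656), 69.1289291381836) z [15.762 17.904 19.627]
top 1045 ((457.7266540527344, 41.97905731201172), (55.91649627685547, 141.64981079101562), 69.17350769042969) z [15.519 18.025 20.217]
```

View pics/side_9c.png

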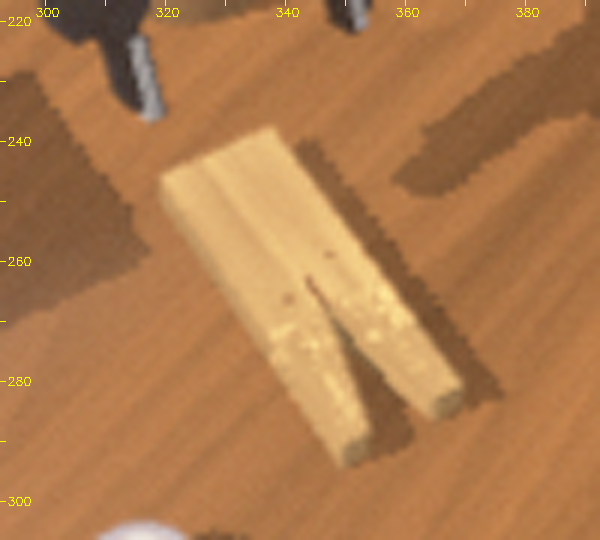

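View pics/top_9.png

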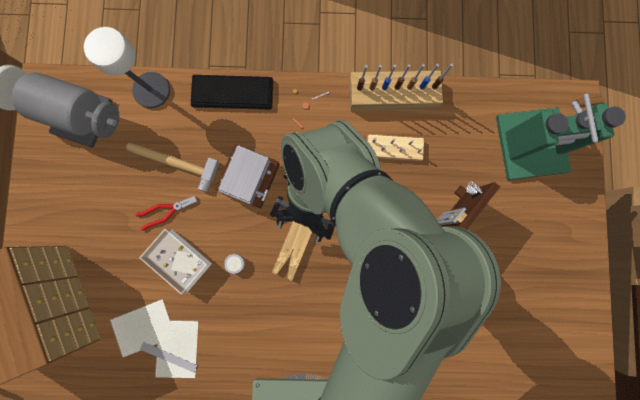

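```bash
python3 - <<'E'
from pinloc import *
plan(tool(-up,hy),[456.3,43.3,244],1,vmax=25,wmax=.08)
E
```

```text
N 6 dist 119.5 ang 26.1
[[-0.0, -0.076, 0.0, 17.9, 0.3, 8.7, 1.0],
[-0.0, -0.076, 0.0, 18.5, 0.3, 7.3, 1.0],
[-0.0, -0.076, 0.0, 19.0, 0.3, 5.9, 1.0],
[-0.0, -0.076, 0.0, 19.4, 0.3, 4.4, 1.0],
[-0.0, -0.076, 0.0, 19.7, 0.3, 2.9, 1.0],
[-0.0, -0.076, 0.0, 19.9, 0.3, 1.4, 1.0]]
```

Request:
send_rows --pt "0 -0.076 0 18 0.3 8.5 1" --pt "0 -0.076 0 18.5 0.3 7.5 1" --pt "0 -0.076 0 19 0.3 6 1" --pt "0 -0.076 0 19.5 0.3 4.5 1" --pt "0 -0.076 0 19.5 0.3 3 1" --pt "0 -0.076 0 20 0.3 1.5 1" --pt "0 0 0 0 0 0 1"

```text
time_s: 11.27
position: [446.3, 44.0, 238.3]
tool_rot: [0.564, 3.089, 0.013]
ft_force: [-1.2, 1.6, 1.5]
width: 85.2
```

```bash
python3 - <<'E'
from pinloc import *
st();pinloc([460,40],'10')
plan(tool(-up,hy),[456.3,43.3,176],1,vmax=18,wmax=.08)
E
```

```text
t 11.27 p [446.3  44.  238.3] z [ 0.003  0.008 -1.   ] y [0.354 0.935 0.009] 
q [ 0.011  0.856 -0.318  2.093  0.841  0.313  0.194] F [-1.2  1.6  1.5] w 85.2
side 833 ((459.13238525390625, 41.94789123535156), (58.15268325805664, 149.64373779296875), 68.49401092529297) z [15.364 17.767 19.616]
top 254 ((515.2864990234375, 19.818946838378906), (55.82918930053711, 34.638511657714844), 67.77507781982422) z [15.504 18.081 20.263]
N 4 dist 62.4 ang 0.4
[[0.002, -0.001, -0.0, -1.7, 0.7, 15.5, 1.0],
[0.002, -0.001, -0.0, -1.7, 0.8, 15.5, 1.0],
[0.002, -0.001, -0.0, -1.6, 0.8, 15.5, 1.0],
[0.002, -0.001, -0.0, -1.6, 0.8, 15.5, 1.0]]
```

View pics/side_10c.png

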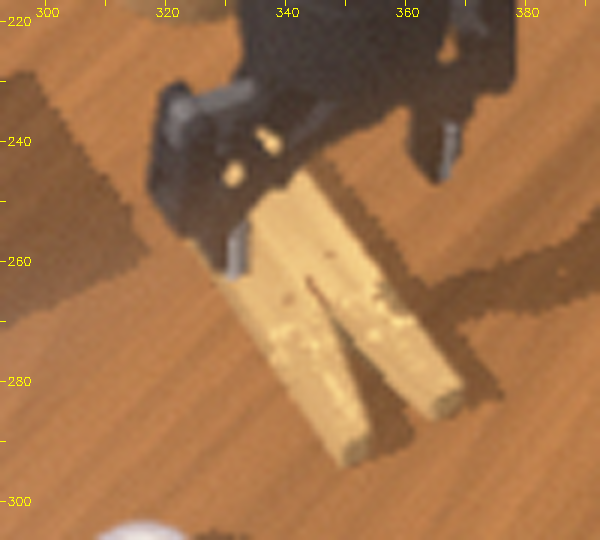

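View pics/top_10c.png

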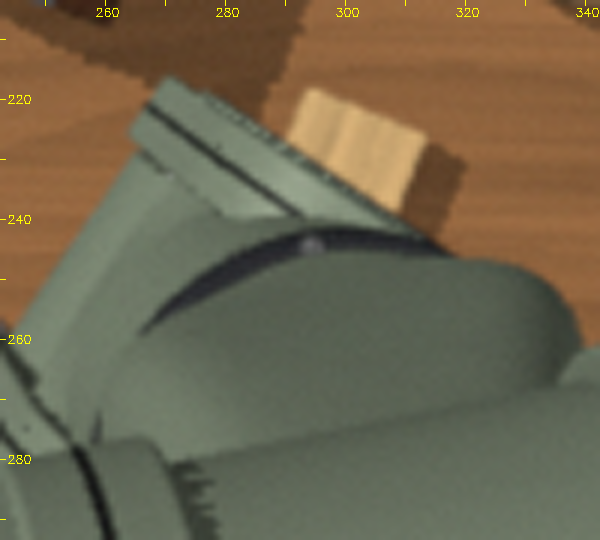

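Request:
send_rows --pt "0.002 0 0 -1.7 0.7 15.5 1" --pt "0.002 0 0 -1.7 0.7 15.5 1" --pt "0.002 0 0 -1.7 0.7 15.5 1" --pt "0.002 0 0 -1.7 0.7 13 1" --pt "0 0 0 0 0 0 1"

```text
time_s: 11.78
position: [458.4, 40.4, 173.6]
tool_rot: [-0.572, -3.081, 0.003]
ft_force: [0.6, 1.0, -0.3]
width: 85.5
```

```bash
python3 - <<'E'
from pinloc import *
st();plan(tool(-up,hy),[456.3,43.3,175],1,vmax=18,wmax=.08)
im,d=snapshot('side');crop(im,290,400,210,300,'s11c.png')
E
```

```text
t 11.78 p [458.4  40.4 173.6] z [-0.009 -0.    -1.   ] y [ 0.359  0.933 -0.003] 
q [-0.067  0.991 -0.162  2.064  0.928  0.167  0.125] F [ 0.6  1.  -0.3] w 85.5
N 1 dist 3.8 ang 0.6
[[-0.003, -0.008, -0.006, 3.0, 1.9, -1.4, 1.0]]
```

View pics/s11c.png

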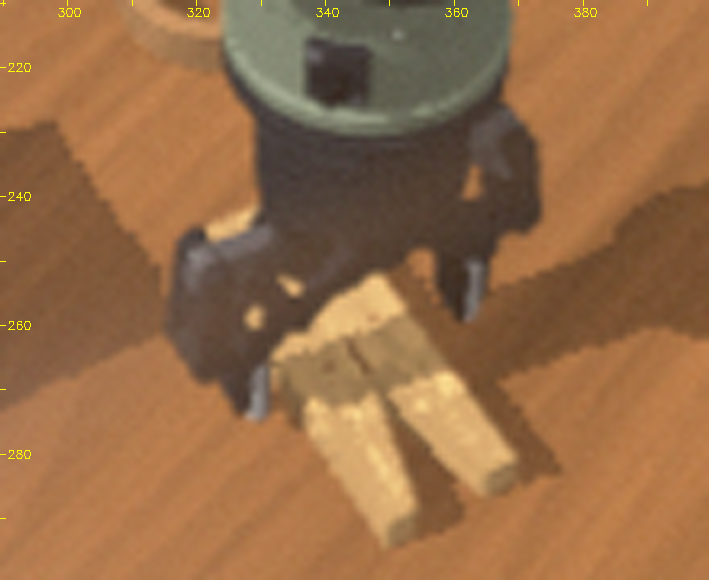

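Request:
send_rows --pt "-0.003 -0.008 -0.006 3 1.9 -1.4 1" --pt "0 0 0 0 0 0 1"

```text
time_s: 12.0
position: [456.3, 42.5, 176.2]
tool_rot: [-0.567, -3.09, -0.001]
ft_force: [-0.3, 0.6, 0.3]
width: 85.4
```

```bash
python3 - <<'E'
from pinloc import *
st();plan(tool(-up,hy),[456.3,43.3,175],1,vmax=18,wmax=.08)
E
```

```text
t 12.0 p [456.3  42.5 176.2] z [-0.     0.001 -1.   ] y [0.355 0.935 0.001] 
q [-0.084  0.984 -0.142  2.075  0.936  0.146  0.115] F [-0.3  0.6  0.3] w 85.4
N 1 dist 1.4 ang 0.1
[[0.001, -0.0, -0.001, 0.2, 0.7, 1.2, 1.0]]
```

Request:
send_rows --pt "0 0 0 0 0 0 0.75" --pt "0 0 0 0 0 0 0.6" --pt "0 0 0 0 0 0 0.3" --pt "0 0 0 0 0 0 0" --pt "0 0 0 0 0 0 0" --pt "0 0 0 0 0 0 0"

```text
time_s: 12.5
position: [456.6, 42.2, 178.9]
tool_rot: [0.567, 3.087, 0.003]
ft_force: [-0.5, -0.1, -1.1]
width: 54.6
```

```bash
python3 - <<'E'
from pinloc import *
st()
E
```

```text
t 12.5 p [456.6  42.2 178.9] z [ 0.003  0.001 -1.   ] y [0.356 0.935 0.002] 
q [-0.08   0.978 -0.146  2.076  0.934  0.15   0.117] F [-0.5 -0.1 -1.1] w 54.6
```

Request:
send_rows --pt "0 0 0 0 0 -8 0" --pt "0 0 0 0 0 -16 0" --pt "0 0 0 0 0 -16 0" --pt "0 0 0 0 0 -16 0" --pt "0 0 0 0 0 -4 0" --pt "0 0 0 0 0 0 0"

```text
time_s: 13.0
position: [456.2, 42.1, 241.0]
tool_rot: [0.567, 3.089, 0.001]
ft_force: [-0.6, 0.3, -1.8]
width: 54.4
```

```bash
cat > pinair.py <<'E'
from h import *
def pinair(c0,zt,tag):
    for nm,off in(('side',-.2),('top',1.2)):
        im,d=snapshot(nm);cv2.imwrite(f'pics/{nm}_{tag}.png',im);W=world(nm,d);W[...,2]+=off
        q=W-np.array([c0[0],c0[1],0]);hsv=cv2.cvtColor(im,cv2.COLOR_BGR2HSV)
        m=(abs(W[...,2]-zt)<14)&(abs(q@hx)<85)&(abs(q@hy)<33)&(d>0)&(hsv[...,1]>60)&(hsv[...,0]<28)
        P=W[m]
        u,v=proj(nm,[[*c0[:2],zt]])[0].astype(int);crop(im,max(u-60,0),u+60,max(0,v-50),v+50,f'{nm}_{tag}c.png',6)
        if len(P)<40: print(nm,len(P));continue
        a=(P-[*c0[:2],0])@hx;b=(P-[*c0[:2],0])@hy
        A=np.c_[a,b,np.ones(len(P))];w=abs(P[:,2]-np.median(P[:,2]))<5
        for _ in range(8):
            x=np.linalg.lstsq(A[w],P[w,2],rcond=None)[0];w=abs(P[:,2]-A@x)<2
        print(nm,w.sum(),'slope h,hy,z0',x,'a',np.percentile(a[w],[0,1,99,100]).round(1),'b',np.percentile(b[w],[0,1,99,100]).round(1))
        # side edges per station
        for lo in range(-80,80,20):
            k=w&(a>=lo)&(a<lo+20)
            if k.sum()>20: print('   a',lo+10,'b',b[k].min().round(1),b[k].max().round(1),'mid',((b[k].min()+b[k].max())/2).round(1))
E
python3 - <<'E'
from pinair import *
o=st();c=o['position']+5*hx;print(c)
pinair(c,o['position'][2]-176+18,'12')
E
```

```text
t 13.0 p [456.2  42.1 241. ] z [ 0.001  0.001 -1.   ] y [0.355 0.935 0.001] 
q [ 0.038  0.86  -0.357  2.057  0.827  0.368  0.215] F [-0.6  0.3 -1.8] w 54.4
[460.847  40.382 240.978]
side 604 slope h,hy,z0 [ 0.002 -0.004 81.067] a [-76.9 -75.9  69.8  73.6] b [-30.7 -26.5  29.3  30. ]
   a -70 b -26.3 29.3 mid 1.5
   a -50 b -26.6 30.0 mid 1.7
   a -30 b -26.9 29.6 mid 1.4
   a -10 b -30.7 28.7 mid -1.0
   a 10 b -26.5 17.1 mid -4.7
top 131 slope h,hy,z0 [-0.001 -0.001 80.152] a [50.9 51.5 74.8 75.1] b [-27.2 -27.   27.7  28.3]
   a 50 b -27.2 18.7 mid -4.3
   a 70 b -27.1 28.3 mid 0.6
```

View pics/side_12c.png

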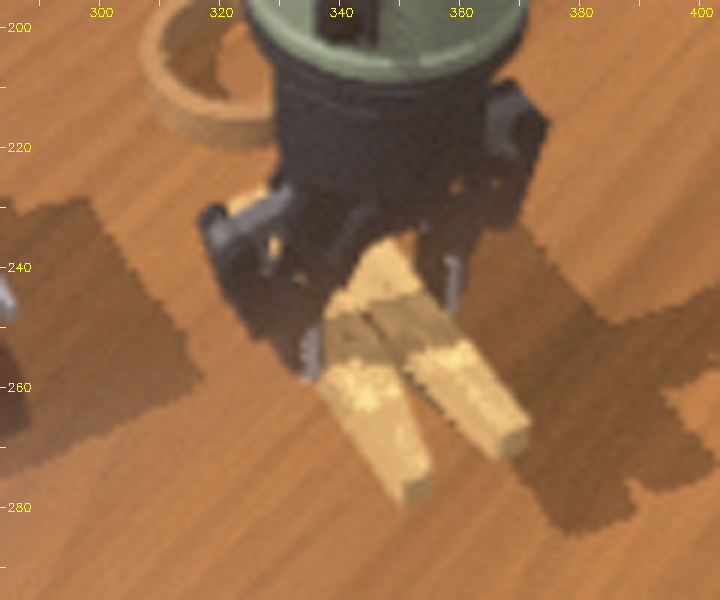

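```bash
python3 - <<'E'
from h import *
# box rim corners top0 at z=50; tin top at z=26
for u,v in[(171,229),(212,263),(184,292),(140,259)]:
    p=ray('top',u,v,50);q=p-[640.2,166.4,0];print('box',p.round(0),'hx,hy',(q@hx).round(0),(q@hy).round(0))
p=ray('top',234,263,26);q=p-[640.2,166.4,0];print('tin',p.round(0),(q@hx).round(0),(q@hy).round(0))
for u,v in[(196,200),(178,206),(208,175),(205,190)]:
    p=ray('top',u,v,20);q=p-[640.2,166.4,0];print('pliers/hammer',p.round(0),(q@hx).round(0),(q@hy).round(0))
t=cv2.imread('pics/top0.png');crop(t,130,260,170,300,'t_box.png')
E
```

```text
box [505. 345.  50.] hx,hy -190.0 119.0
box [423. 239.  50.] hx,hy -229.0 -9.0
box [351. 304.  50.] hx,hy -319.0 26.0
box [429. 417.  50.] hx,hy -287.0 160.0
tin [423. 189.  26.] -212.0 -56.0
pliers/hammer [582. 296.  20.] -100.0 101.0
pliers/hammer [565. 342.  20.] -132.0 138.0
pliers/hammer [649. 269.  20.] -28.0 99.0
pliers/hammer [609. 274.  20.] -67.0 90.0
```

View pics/t_box.png

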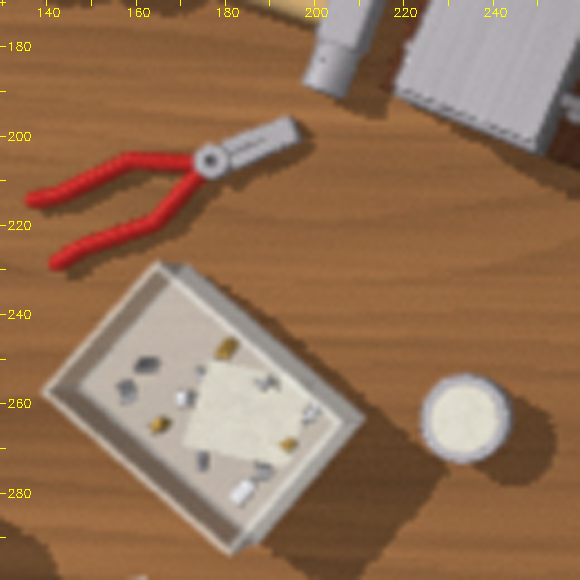

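```bash
cat >> h.py <<'E'
O=np.array([640.2,166.4,0])
def H(x,y,z): return O+x*hx+y*hy+z*up
def hc():
    p=get_obs()['position']-O;print('holder coords',(p@hx).round(2),(p@hy).round(2),p[2].round(2))
E
python3 - <<'E'
from h import *
hc()
plan(tool(-up,hy),H(-153,-140,256),0,vmax=20)
plan(tool(-up,hy),H(-150,0,256),0,vmax=25,p0=H(-153,-140,256),R0=tool(-up,hy))
E
```

```text
holder coords -128.38 -181.24 240.07
N 3 dist 50.6 ang 0.1
[[0.0, 0.0, -0.0, 8.2, 13.7, -5.3, 0.0],
[0.0, 0.0, -0.0, 8.2, 13.7, -5.3, 0.0],
[0.0, 0.0, -0.0, 8.2, 13.7, -5.3, 0.0]]
N 6 dist 140.0 ang 0.0
[[0.0, 0.0, 0.0, -0.5, 23.3, 0.0, 0.0],
[0.0, 0.0, 0.0, -0.5, 23.3, 0.0, 0.0],
[0.0, 0.0, 0.0, -0.5, 23.3, 0.0, 0.0],
[0.0, 0.0, 0.0, -0.5, 23.3, 0.0, 0.0],
[0.0, 0.0, 0.0, -0.5, 23.3, 0.0, 0.0],
[0.0, 0.0, 0.0, -0.5, 23.3, 0.0, 0.0]]
```

Request:
send_rows --pt "0 0 0 8.5 13.5 -5.5 0" --pt "0 0 0 8.5 13.5 -5.5 0" --pt "0 0 0 8.5 13.5 -5.5 0" --pt "0 0 0 0 0 0 0"

```text
time_s: 13.43
position: [446.0, 90.4, 253.5]
tool_rot: [-0.568, -3.086, 0.003]
ft_force: [0.1, 0.8, -0.9]
width: 54.4
```

```bash
python3 - <<'E'
from h import *
st();hc()
plan(tool(-up,hy),H(-150,0,256),0,vmax=22)
E
```

```text
t 13.43 p [446.   90.4 253.5] z [-0.004 -0.001 -1.   ] y [ 0.356  0.934 -0.002] 
q [-0.061  0.834 -0.374  2.058  0.778  0.396  0.149] F [ 0.1  0.8 -0.9] w 54.4
holder coords -154.83 -139.73 253.51
N 7 dist 139.8 ang 0.3
[[-0.0, -0.0, -0.0, -0.6, 20.0, -0.4, 0.0],
[-0.0, -0.0, -0.0, -0.6, 20.0, -0.4, 0.0],
[-0.0, -0.0, -0.0, -0.6, 20.0, -0.4, 0.0],
[-0.0, -0.0, -0.0, -0.7, 20.0, -0.4, 0.0],
[-0.0, -0.0, -0.0, -0.7, 20.0, -0.4, 0.0],
[-0.0, -0.0, -0.0, -0.7, 20.0, -0.4, 0.0],
[-0.0, -0.0, -0.0, -0.7, 20.0, -0.4, 0.0]]
```

Request:
send_rows --pt "0 0 0 -0.6 20 -0.4 0" --pt "0 0 0 -0.6 20 -0.4 0" --pt "0 0 0 -0.6 20 -0.4 0" --pt "0 0 0 -0.6 20 -0.4 0" --pt "0 0 0 -0.6 20 -0.4 0" --pt "0 0 0 -0.6 20 -0.4 0" --pt "0 0 0 -0.6 19 -0.4 0" --pt "0 0 0 0 0 0 0"

```text
time_s: 14.1
position: [500.7, 224.0, 247.2]
tool_rot: [-0.566, -3.081, 0.015]
ft_force: [0.3, 1.3, -0.7]
width: 54.0
```

```bash
python3 - <<'E'
from pinair import *
o=st();hc()
# pitched pre-insertion: tail end pivot. pin in tool: tail at +79.5hx, z -169.4
Rt=tool(-up,hy)*R.from_rotvec([0,.035,0])
tail_t=np.array([-79.5,0,169.4])
pt=H(-65,0,56.5)-Rt.apply(tail_t)
plan(Rt,pt,0,vmax=10)
pinair(o['position']+4.5*hx,o['position'][2]-160.4,'13')
E
```

```text
t 14.1 p [500.7 224.  247.2] z [-0.011 -0.008 -1.   ] y [ 0.355  0.935 -0.011] 
q [-0.24   0.934 -0.466  1.725  0.637  0.654  0.14 ] F [ 0.3  1.3 -0.7] w 54.0
holder coords -150.86 4.59 247.2
N 3 dist 22.8 ang 1.7
[[-0.004, 0.009, -0.001, -4.2, -1.5, 6.2, 0.0],
[-0.004, 0.009, -0.001, -4.2, -1.5, 6.2, 0.0],
[-0.004, 0.009, -0.001, -4.3, -1.5, 6.1, 0.0]]
side 795 slope h,hy,z0 [-0.009 -0.008 86.891] a [-77.8 -76.8  20.4  22.8] b [-29.1 -28.1  27.1  31.8]
   a -70 b -28.5 27.2 mid -0.7
   a -50 b -28.5 27.2 mid -0.7
   a -30 b -29.1 27.2 mid -0.9
   a -10 b -28.6 31.8 mid 1.6
   a 10 b -28.3 22.4 mid -3.0
top 356 slope h,hy,z0 [-0.007 -0.018 86.381] a [ 7.3  9.8 73.9 74.5] b [-32.  -31.5  23.8  24.5]
   a 10 b -31.5 -16.3 mid -23.9
   a 30 b -31.4 24.4 mid -3.5
   a 50 b -31.8 23.9 mid -4.0
   a 70 b -32.0 24.5 mid -3.7
```

View pics/side_13c.png

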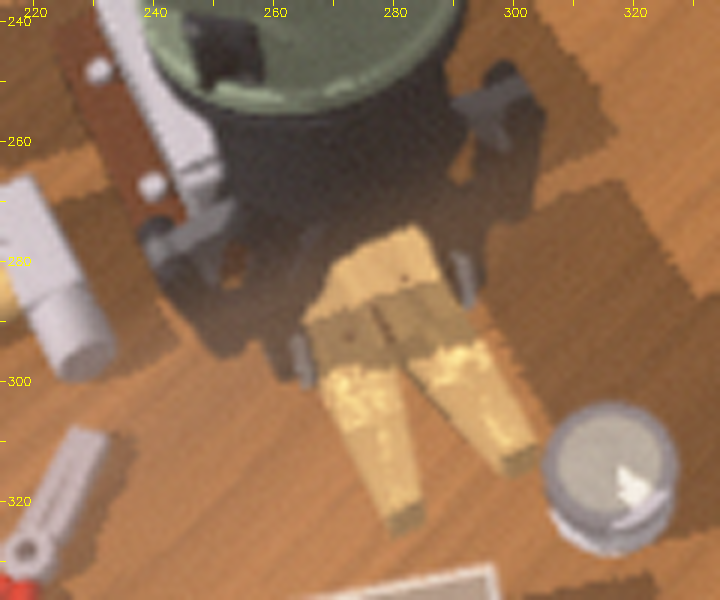

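View pics/top_13c.png

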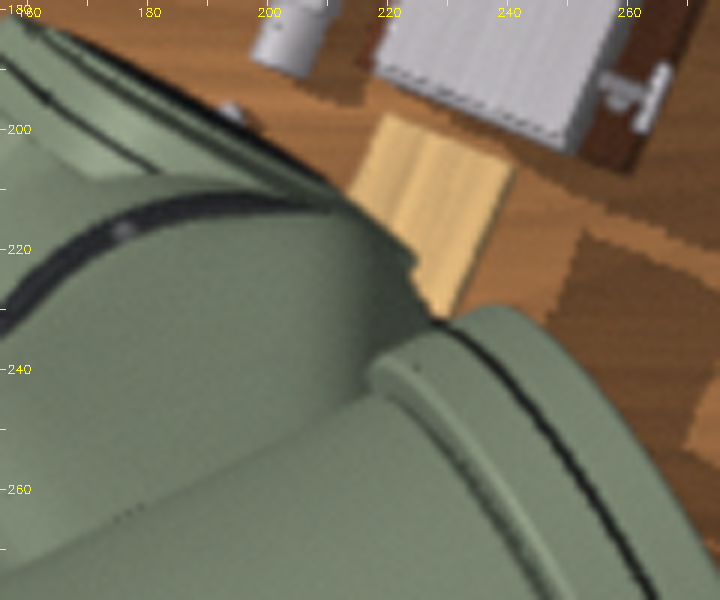

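```bash
cat >> h.py <<'E'
tail_t=np.array([-79.5,0,169.4])
def ins(x,y,z,pitch=0,yaw=0):
    Rt=R.from_rotvec([0,0,yaw])*tool(-up,hy)*R.from_rotvec([0,pitch,0])
    return Rt,H(x,y,z)-Rt.apply(tail_t)
E
python3 - <<'E'
from h import *
plan(*ins(-66,1.2,56.5,.035),0,vmax=8)
E
```

```text
N 3 dist 21.5 ang 1.8
[[-0.005, 0.009, -0.001, -3.7, -0.1, 6.1, 0.0],
[-0.005, 0.009, -0.001, -3.7, -0.1, 6.1, 0.0],
[-0.005, 0.009, -0.001, -3.8, -0.1, 6.1, 0.0]]
```

Request:
send_rows --pt "-0.005 0.009 -0.001 -3.7 -0.1 6 0" --pt "-0.005 0.009 -0.001 -3.7 -0.1 6 0" --pt "-0.005 0.009 -0.001 -3.7 -0.1 5 0" --pt "0 0 0 0 0 0 0"

```text
time_s: 14.53
position: [510.8, 213.6, 226.5]
tool_rot: [-0.561, -3.054, -0.008]
ft_force: [1.3, 0.1, -1.2]
width: 54.2
```

```bash
python3 - <<'E'
from h import *
o=st();hc()
plan(*ins(-66,1.2,56.5,.035),0,vmax=8)
Rm=R.from_rotvec(o['tool_rot']);tl=o['position']+Rm.apply(tail_t)-O;print('tail',tl@hx,tl@hy,tl[2])
im,d=snapshot('top');cv2.imwrite('pics/t14.png',im);crop(im,200,275,165,225,'t14c.png')
im,d=snapshot('side');crop(im,220,330,210,310,'s14c.png')
E
```

```text
t 14.53 p [510.8 213.6 226.5] z [-0.035  0.012 -0.999] y [ 0.355  0.935 -0.001] 
q [-0.204  0.978 -0.479  1.706  0.638  0.642  0.175] F [ 1.3  0.1 -1.2] w 54.2
holder coords -137.71 -1.54 226.51
N 1 dist 3.9 ang 0.2
[[-0.001, -0.002, -0.002, 1.9, 2.7, -2.0, 0.0]]
tail -64.56684933181077 -1.9352387704198366 54.27072428497229
```

View pics/t14c.png

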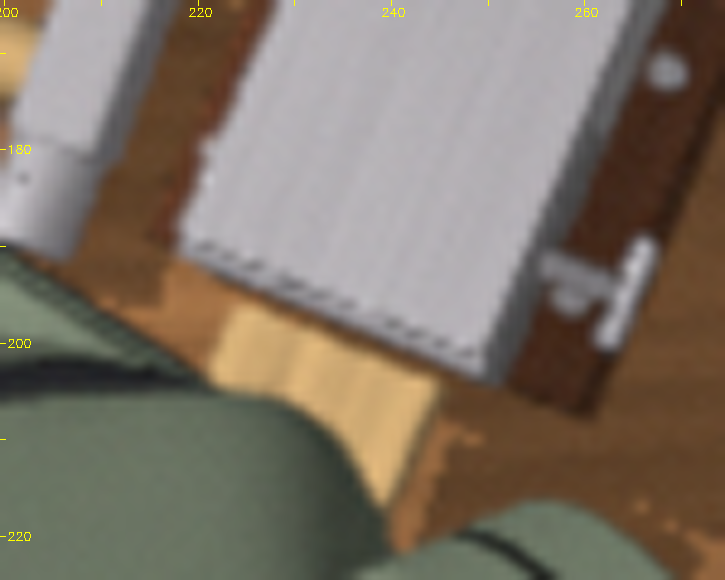

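View pics/s14c.png

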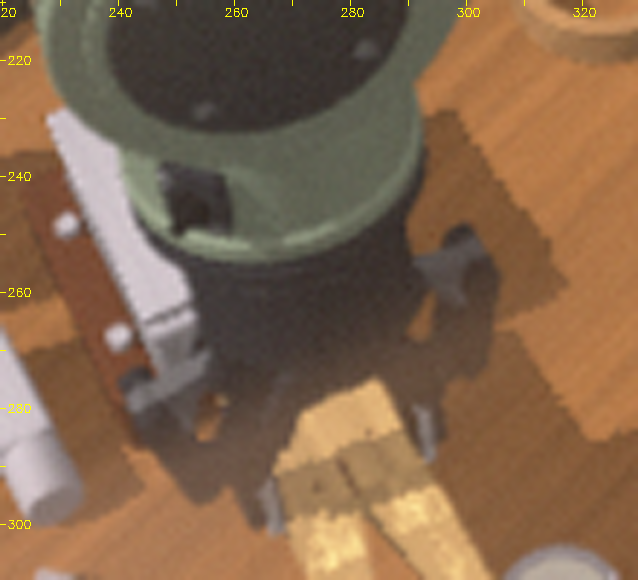

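```bash
python3 - <<'E'
from h import *
s=580/60
f=lambda x,y,z:(lambda q:print((x,y),z,'hx',(q@hx).round(1),'hy',(q@hy).round(1)))(ray('top',200+x/s-.5,165+y/s-.5,z)-O)
print('pin');f(235,300,63.3);f(440,378,63.3);f(212,375,64);f(387,505,65)
print('anvil');f(275,0,83);f(182,235,83);f(643,0,83);f(490,360,83)
print('anvil bottom edge z~?');f(182,255,67);f(487,382,67)
E
```

```text
pin
(235, 300) 63.3 hx -63.3 hy 27.6
(440, 378) 63.3 hx -62.0 hy -29.3
(212, 375) 64 hx -83.4 hy 25.1
(387, 505) 65 hx -97.3 hy -29.9
anvil
(275, 0) 83 hx 10.7 hy 43.8
(182, 235) 83 hx -53.6 hy 41.5
(643, 0) 83 hx 46.2 hy -42.9
(490, 360) 83 hx -53.6 hy -43.1
anvil bottom edge z~?
(182, 255) 67 hx -57.8 hy 43.9
(487, 382) 67 hx -58.6 hy -41.6
```

```bash
python3 - <<'E'
from h import *
def tl():
    o=get_obs();Rm=R.from_rotvec(o['tool_rot']);q=o['position']+Rm.apply(tail_t)-O;print('tail',q@hx,q@hy,q[2],'F',o['ft_force'],'v',abs(o['qvel']).max())
tl();im,d=snapshot('top');tl();crop(im,200,275,165,225,'t15c.png')
W=world('top',d);W[...,2]+=1.2;q=W-O
m=(abs(q@hx+75)<14)&(abs(W[...,2]-63.5)<6)&(abs(q@hy)<40)
b=(q@hy)[m];a=(q@hx)[m];print(len(b),a.max(),[ (b[(a>x)&(a<x+5)].min(),b[(a>x)&(a<x+5)].max()) for x in(-80,-75,-70,-66)],'z',np.median(W[m][:,2]))
m=(abs(W[...,2]-83)<5)&(abs(q@hx)<50)&(abs(q@hy)<60);b=(q@hy)[m];a=(q@hx)[m]
print([ (b[(a>x)&(a<x+10)].min(),b[(a>x)&(a<x+10)].max()) for x in(-50,-40,-30,-20,0,20)])
E
```

```text
tail -65.09550724832805 -1.3410726572047829 55.29281207439303 F [ 0.523  0.37  -1.108] v 0.0186005714060011
tail -65.24776603393865 -0.9200489173478835 55.725409408530055 F [0.709 0.219 0.111] v 0.00990997533581178
205 -64.0501593378258 [(np.float64(-28.781050890134726), np.float64(25.78422430448449)), (np.float64(-29.258885606189533), np.float64(25.913465318470863)), (np.float64(-29.053678003676715), np.float64(27.401974466693094)), (np.float64(-24.70704507288733), np.float64(26.510607576666445))] z 65.00025238663893
[(np.float64(-41.696056115256226), np.float64(41.56428335395738)), (np.float64(-41.35277476186481), np.float64(41.8050724943791)), (np.float64(-41.37577475193355), np.float64(42.12887073913754)), (np.float64(-41.04118047919211), np.float64(43.02316237339292)), (np.float64(-41.383866475254116), np.float64(41.157274818726265)), (np.float64(-41.22295568077633), np.float64(41.66897033803722))]
```

View pics/t15c.png

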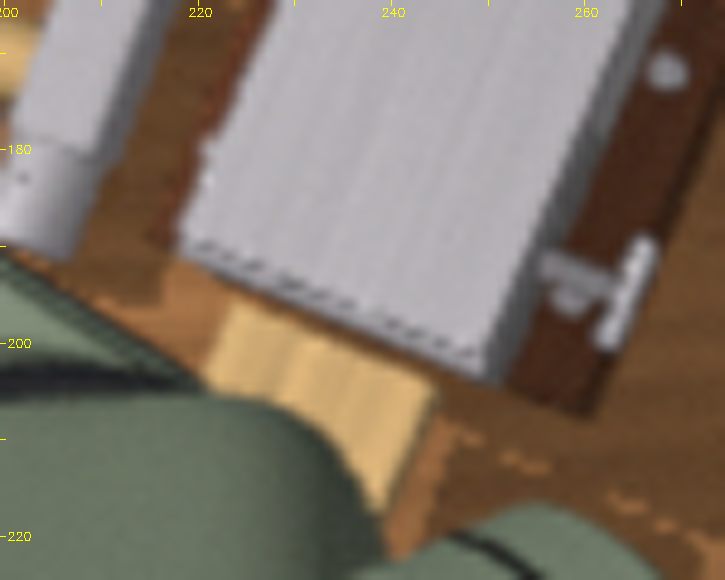

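```bash
cat >> h.py <<'E'
def tl():
    o=get_obs();Rm=R.from_rotvec(o['tool_rot']);q=o['position']+Rm.apply(tail_t)-O;print('tail',q@hx,q@hy,q[2],'F',o['ft_force'],'v',abs(o['qvel']).max());return o
E
python3 - <<'E'
from h import *
tl()
plan(*ins(-56,0,56.6,.035),0,N=3)
E
```

```text
tail -65.24776603393865 -0.9200489173478835 55.725409408530055 F [0.709 0.219 0.111] v 0.00990997533581178
N 3 dist 9.2 ang 0.1
[[-0.0, -0.0, -0.0, -3.0, 0.3, -0.4, 0.0],
[-0.0, -0.0, -0.0, -3.0, 0.2, -0.4, 0.0],
[-0.0, -0.0, -0.0, -3.0, 0.2, -0.4, 0.0]]
```

Request:
send_rows --pt "0 0 0 -3 0.3 -0.4 0" --pt "0 0 0 -3 0.2 -0.4 0" --pt "0 0 0 -3 0.2 -0.4 0" --pt "0 0 0 0 0 0 0"

```text
time_s: 15.02
position: [519.8, 212.2, 229.8]
tool_rot: [-0.559, -3.057, -0.01]
ft_force: [0.9, -0.4, -1.6]
width: 54.5
```

```bash
python3 - <<'E'
from h import *
tl()
im,d=snapshot('top');crop(im,200,275,165,225,'t16c.png')
tl()
plan(*ins(-44,0,56.5,.0),0,N=4)
E
```

```text
tail -55.2415249695743 0.2327864169532485 57.69912238471477 F [ 0.857 -0.385 -1.565] v 0.007319918070931254
tail -55.54888894247272 0.29402305341883284 57.67745450846698 F [-0.017  0.28  -1.962] v 0.013554933853465416
N 4 dist 6.8 ang 2.0
[[0.0, -0.009, -0.0, -1.4, -0.1, 0.9, 0.0],
[0.0, -0.009, -0.0, -1.4, -0.1, 0.9, 0.0],
[0.0, -0.009, -0.0, -1.4, -0.1, 0.9, 0.0],
[0.0, -0.009, -0.0, -1.4, -0.1, 0.9, 0.0]]
```

View pics/t16c.png

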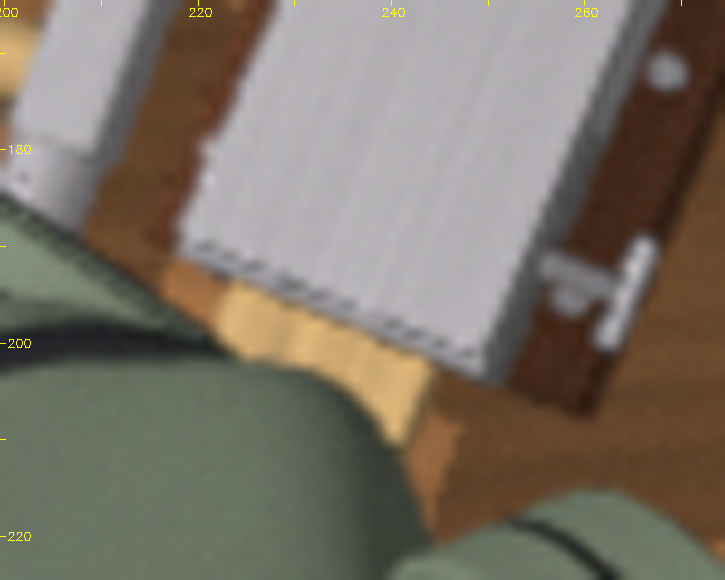

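Request:
send_rows --pt "0 -0.009 0 -1.5 0 1.0 0" --pt "0 -0.009 0 -1.5 0 0.9 0" --pt "0 -0.009 0 -1.5 0 0.9 0" --pt "0 -0.008 0 -1.5 0 0.9 0"

```text
time_s: 15.4
position: [525.3, 210.2, 225.8]
tool_rot: [0.564, 3.087, 0.0]
ft_force: [0.5, 0.9, -0.5]
width: 54.6
```

```bash
python3 - <<'E'
from h import *
o=tl();st()
plan(*ins(-30,0.2,56.5,.0),0,N=5)
E
```

```text
tail -42.88205723335918 0.4316486193133103 56.67518084927633 F [ 0.475  0.883 -0.527] v 0.09528983352108791
t 15.4 p [525.3 210.2 225.8] z [ 0.003 -0.001 -1.   ] y [0.354 0.935 0.001] 
q [-0.209  0.983 -0.455  1.677  0.664  0.639  0.176] F [ 0.5  0.9 -0.5] w 54.6
N 5 dist 13.4 ang 0.2
[[0.0, 0.001, -0.0, -2.7, -0.0, -0.0, 0.0],
[0.0, 0.001, -0.0, -2.7, -0.0, -0.0, 0.0],
[0.0, 0.001, -0.0, -2.7, -0.0, -0.0, 0.0],
[0.0, 0.001, -0.0, -2.7, -0.0, -0.0, 0.0],
[0.0, 0.001, -0.0, -2.7, -0.0, -0.0, 0.0]]
```

Request:
send_rows --pt "0 0 0 -2.7 0 0 0" --pt "0 0 0 -2.7 0 0 0" --pt "0 0 0 -2.7 0 0 0" --pt "0 0 0 -2.7 0 0 0"

```text
time_s: 15.73
position: [536.2, 206.4, 225.7]
tool_rot: [0.562, 3.087, -0.001]
ft_force: [0.7, 0.6, -0.9]
width: 54.1
```

```bash
python3 - <<'E'
from h import *
o=tl();st()
plan(*ins(-16,0.2,56.5,.0),0,N=5)
E
```

```text
tail -31.251208986267244 0.7405170220016966 56.6454792620585 F [ 0.748  0.647 -0.909] v 0.10368628894766098
t 15.73 p [536.2 206.4 225.7] z [ 0.004 -0.001 -1.   ] y [0.353 0.936 0.   ] 
q [-0.193  0.993 -0.464  1.644  0.659  0.664  0.204] F [ 0.7  0.6 -0.9] w 54.1
N 5 dist 16.0 ang 0.2
[[0.0, 0.001, 0.0, -3.2, -0.1, -0.0, 0.0],
[0.0, 0.001, 0.0, -3.2, -0.1, -0.0, 0.0],
[0.0, 0.001, 0.0, -3.2, -0.1, -0.0, 0.0],
[0.0, 0.001, 0.0, -3.2, -0.1, -0.0, 0.0],
[0.0, 0.001, 0.0, -3.2, -0.1, -0.0, 0.0]]
```

Request:
send_rows --pt "0 0.001 0 -3.2 -0.2 0 0" --pt "0 0.001 0 -3.2 -0.2 0 0" --pt "0 0.001 0 -3.2 -0.2 0 0" --pt "0 0.001 0 -3.2 -0.1 0 0"

```text
time_s: 16.07
position: [549.3, 200.4, 225.8]
tool_rot: [-0.564, -3.09, -0.001]
ft_force: [0.1, -1.2, -1.1]
width: 54.1
```

Request:
send_rows --pt "0 0 0 -2.5 0 0 0" --pt "0 0 0 -2.5 0 0 0"

```text
time_s: 16.23
position: [554.7, 198.2, 225.7]
tool_rot: [-0.564, -3.09, -0.0]
ft_force: [-0.1, -0.6, -2.1]
width: 54.2
```

```bash
python3 - <<'E'
from h import *
o=tl();st()
E
```

```text
tail -11.8279390548771 -0.4668957880067573 56.23585336637203 F [-0.065 -0.58  -2.146] v 0.10385784540978972
t 16.23 p [554.7 198.2 225.7] z [-0.  0. -1.] y [0.353 0.935 0.   ] 
q [-0.163  1.011 -0.483  1.586  0.647  0.71   0.254] F [-0.1 -0.6 -2.1] w 54.2
```

Request:
send_rows --pt "0 0 0 -2 0.1 0 0" --pt "0 0 0 -2 0.1 0 0" --pt "0 0 0 -2 0.1 0 0"

```text
time_s: 16.48
position: [561.1, 196.0, 225.6]
tool_rot: [-0.564, -3.09, -0.0]
ft_force: [-0.7, 1.2, -1.3]
width: 53.9
```

Request:
send_rows --pt "0 0 0 -1.5 0.1 0 0" --pt "0 0 0 -1 0 0 0"

```text
time_s: 16.65
position: [563.9, 195.1, 225.6]
tool_rot: [-0.565, -3.09, -0.001]
ft_force: [-0.2, 0.2, -1.7]
width: 53.9
```

Request:
send_rows --pt "0 0 0 -1 0 0 0"

```text
time_s: 16.73
position: [564.9, 194.8, 225.6]
tool_rot: [-0.564, -3.09, -0.0]
ft_force: [0.8, -0.4, -1.2]
width: 54.1
```

Request:
send_rows --pt "0 0 0 -1 0 0 0"

```text
time_s: 16.82
position: [565.9, 194.4, 225.6]
tool_rot: [-0.564, -3.09, -0.001]
ft_force: [-0.3, 0.1, -1.5]
width: 54.0
```

```bash
python3 - <<'E'
from h import *
o=tl();st()
E
```

```text
tail -0.059949001946241656 -0.03032291565683181 56.14332773780487 F [-0.329  0.136 -1.451] v 0.04035695073007251
t 16.82 p [565.9 194.4 225.6] z [-0.001  0.    -1.   ] y [0.354 0.935 0.   ] 
q [-0.15   1.022 -0.491  1.549  0.641  0.737  0.282] F [-0.3  0.1 -1.5] w 54.0
```

Request:
send_rows --pt "0 0 0 -0.8 0 0 0"

```text
time_s: 16.9
position: [566.6, 194.2, 225.6]
tool_rot: [-0.564, -3.09, -0.0]
ft_force: [-7.1, 3.1, -1.2]
width: 54.4
```

Request:
send_rows --pt "0 0 0 -0.8 0 0 0"

```text
time_s: 16.98
position: [566.8, 194.2, 225.4]
tool_rot: [-0.563, -3.088, -0.0]
ft_force: [-9.4, 3.0, -0.8]
width: 54.4
```

Request:
send_rows --pt "0 0 0 -0.8 0 0 0"

```text
time_s: 17.07
position: [567.1, 194.1, 225.3]
tool_rot: [-0.562, -3.086, 0.0]
ft_force: [-6.1, 1.4, 0.5]
width: 53.9
```

Request:
send_rows --pt "0 0 0 -1.2 0 0 0" --pt "0 0 0 0 0 0 0"

```text
time_s: 17.23
position: [567.3, 194.3, 225.1]
tool_rot: [-0.56, -3.084, 0.001]
ft_force: [-0.8, 0.1, -0.7]
width: 54.3
```

```bash
python3 - <<'E'
from h import *
o=tl();st()
E
```

```text
tail 0.24247821646779066 0.14787872002068078 55.11584610880905 F [-0.786  0.078 -0.678] v 0.008355271304227457
t 17.23 p [567.3 194.3 225.1] z [-0.007  0.001 -1.   ] y [ 0.352  0.936 -0.002] 
q [-0.147  1.026 -0.497  1.541  0.637  0.747  0.291] F [-0.8  0.1 -0.7] w 54.3
```

Request:
send_rows --pt "0 0 0 0 0 0 0.7" --pt "0 0 0 0 0 0 0.8" --pt "0 0 0 0 0 0 1" --pt "0 0 0 0 0 0 1" --pt "0 0 0 0 0 0 1"

```text
time_s: 17.65
position: [567.7, 194.3, 225.4]
tool_rot: [-0.561, -3.085, 0.0]
ft_force: [-0.3, 0.6, -0.6]
width: 85.2
```

Request:
send_rows --pt "0 0 0 0 0 -10 1" --pt "0 0 0 0 0 -20 1" --pt "0 0 0 0 0 -30 1" --pt "0 0 0 5 0 -30 1" --pt "0 0 0 10 0 -30 1" --pt "0 0 0 10 -20 -25 1" --pt "0 0 0 10 -30 -20 1" --pt "0 0 0 0 -30 0 1"

```text
time_s: 18.32
position: [504.8, 134.9, 401.5]
tool_rot: [-0.549, -3.087, -0.004]
ft_force: [1.0, 0.7, 0.6]
width: 85.5
```

```bash
python3 - <<'E'
from h import *
o=st()
im,d=snapshot('side');crop(im,200,320,205,315,'s20c.png');cv2.imwrite('pics/s20.png',im)
im,d=snapshot('top');cv2.imwrite('pics/t20.png',im);crop(im,190,290,140,240,'t20c.png')
E
```

```text
t 18.32 p [504.8 134.9 401.5] z [-0.006  0.004 -1.   ] y [0.345 0.939 0.002] 
q [ 0.02   0.691 -0.639  1.667  0.478  0.95   0.424] F [1.  0.7 0.6] w 85.5
```

View pics/s20c.png

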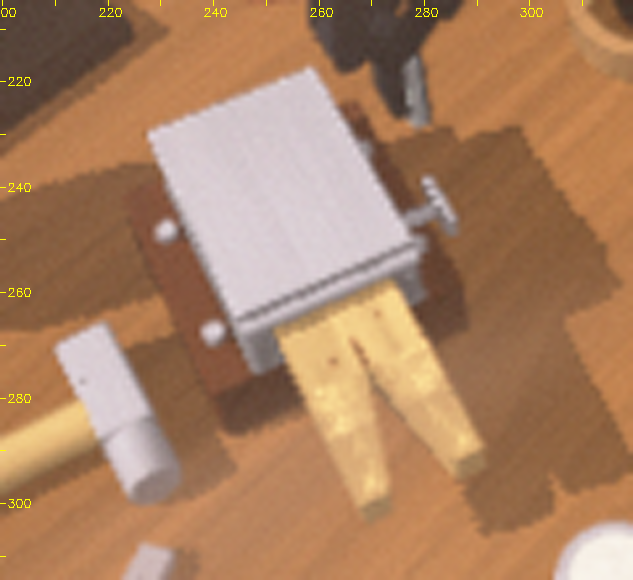

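View pics/t20.png

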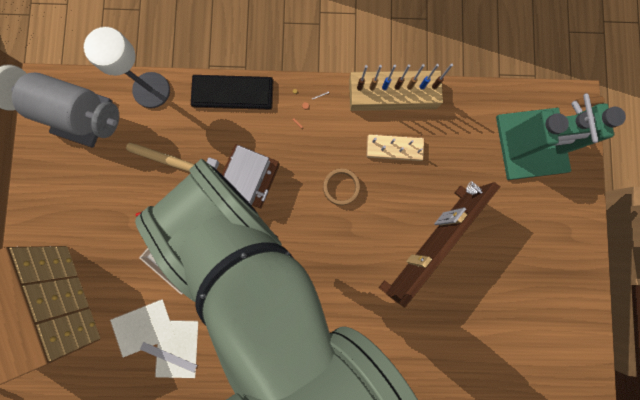

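```bash
python3 - <<'E'
from h import *
s=580/110
def f(x,y,z):
    q=ray('side',200+x/s-.5,205+y/s-.5,z)-O;print((x,y),'hx',(q@hx).round(1),'hy',(q@hy).round(1))
for p in[(362,503),(387,490),(456,459),(484,447)]:f(*p,64)
print('anvil front top');f(238,320,83);f(412,242,83)
im,d=snapshot('side');W=world('side',d);W[...,2]-=.2;q=W-O
m=(abs(W[...,2]-64)<5)&(q@hx<-66)&(q@hx>-170)&(abs(q@hy)<40)
a=(q@hx)[m];b=(q@hy)[m];print(a.min(),np.sort(a)[:6],b.min(),b.max())
A=np.c_[a,b,np.ones(len(a))];print('plane',np.linalg.lstsq(A,W[m][:,2],rcond=None)[0])
for x in range(-150,-66,12):
    k=(a>=x)&(a<x+12);print(x+6,b[k].min().round(1),b[k].max().round(1))
m=(abs(W[...,2]-83)<4)&(abs(q@hx)<80)&(abs(q@hy)<60);a=(q@hx)[m];b=(q@hy)[m];print('anvil',a.min(),a.max(),b.min(),b.max())
E
```

```text
(362, 503) hx -153.0 hy 28.0
(387, 490) hx -152.6 hy 16.6
(456, 459) hx -153.5 hy -14.3
(484, 447) hx -154.2 hy -26.9
anvil front top
(238, 320) hx -57.0 hy 42.6
(412, 242) hx -56.2 hy -39.8
-152.6661439400898 [-152.666 -152.151 -151.95  -151.062 -150.622 -150.313] -27.044949779371425 29.245994616645948
plane [ 0.045 -0.002 66.241]
-144 -26.7 28.9
-132 -26.1 28.9
-120 -26.9 29.0
-108 -26.8 29.2
-96 -26.5 29.2
-84 -26.6 29.2
-72 -27.0 29.2
anvil -59.506706716229644 63.62883422794087 -40.342064997747656 43.790092761704635
```

```bash
python3 - <<'E'
from h import *
hc()
plan(tool(-up,hy),H(-182,0,290),.35,vmax=25)
E
```

```text
holder coords -113.29 -79.04 398.77
N 7 dist 151.0 ang 0.6
[[-0.0, -0.001, 0.001, 9.6, 11.4, 15.6, 0.35],
[-0.0, -0.001, 0.001, 9.7, 11.4, 15.6, 0.35],
[-0.0, -0.001, 0.001, 9.7, 11.3, 15.6, 0.35],
[-0.0, -0.001, 0.001, 9.7, 11.3, 15.6, 0.35],
[-0.0, -0.001, 0.001, 9.7, 11.3, 15.6, 0.35],
[-0.0, -0.001, 0.001, 9.8, 11.3, 15.6, 0.35],
[-0.0, -0.001, 0.001, 9.8, 11.3, 15.5, 0.35]]
```

Request:
send_rows --pt "0 0 0 9.7 11.4 15 0.35" --pt "0 0 0 9.7 11.4 15 0.35" --pt "0 0 0 9.7 11.4 15 0.35" --pt "0 0 0 9.7 11.4 15 0.35" --pt "0 0 0 9.7 11.4 15 0.35" --pt "0 0 0 9.7 11.4 15 0.35" --pt "0 0 0 9.7 11.3 13 0.35" --pt "0 0 0 0 0 0 0.35"

```text
time_s: 19.13
position: [469.1, 239.5, 294.1]
tool_rot: [-0.556, -3.086, -0.006]
ft_force: [-1.1, 1.9, -0.6]
width: 29.5
```

```bash
python3 - <<'E'
from h import *
im,d=snapshot('side');crop(im,210,340,220,340,'s21c.png')
hc();st()
plan(tool(-up,hy),H(-182,0,222),.35,vmax=14)
E
```

```text
holder coords -184.93 7.17 294.97
t 19.18 p [469.7 238.5 295. ] z [-0.005  0.005 -1.   ] y [0.349 0.937 0.003] 
q [-0.259  0.836 -0.51   1.778  0.597  0.687  0.112] F [-1.1 -0.3  0.4] w 30.1
N 6 dist 73.4 ang 0.4
[[0.0, -0.001, 0.001, -0.6, -1.2, 12.2, 0.35],
[0.0, -0.001, 0.001, -0.5, -1.2, 12.2, 0.35],
[0.0, -0.001, 0.001, -0.5, -1.2, 12.2, 0.35],
[0.0, -0.001, 0.001, -0.5, -1.2, 12.2, 0.35],
[0.0, -0.001, 0.001, -0.5, -1.2, 12.2, 0.35],
[0.0, -0.001, 0.001, -0.5, -1.2, 12.2, 0.35]]
```

View pics/s21c.png

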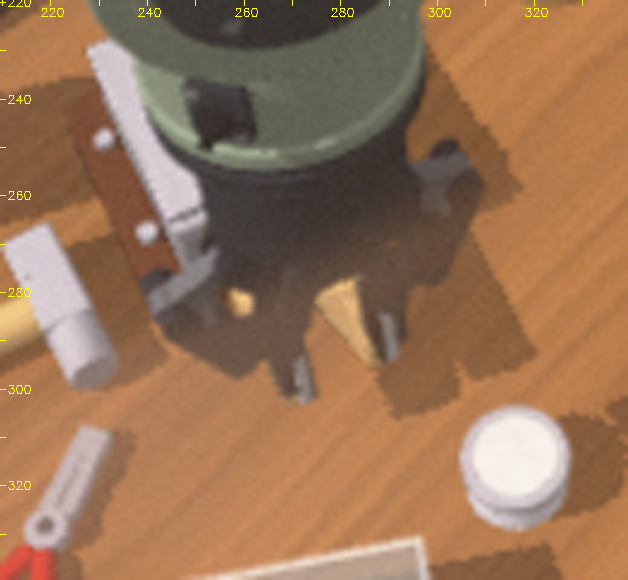

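Request:
send_rows --pt "0 0 0 -0.5 -1.2 12.2 0.35" --pt "0 0 0 -0.5 -1.2 12.2 0.35" --pt "0 0 0 -0.5 -1.2 12.2 0.35" --pt "0 0 0 -0.5 -1.2 12.2 0.35" --pt "0 0 0 -0.5 -1.2 12.2 0.35" --pt "0 0 0 -0.5 -1.2 10 0.35" --pt "0 0 0 0 0 0 0.35"

```text
time_s: 19.77
position: [472.8, 230.7, 224.6]
tool_rot: [0.559, 3.091, 0.009]
ft_force: [0.3, 0.3, 0.4]
width: 30.2
```

```bash
python3 - <<'E'
from h import *
im,d=snapshot('side');crop(im,210,340,220,340,'s22c.png')
hc();st()
plan(tool(-up,hy),H(-168,0,221),.35,vmax=4)
E
```

```text
holder coords -179.35 1.27 225.5
t 19.82 p [472.9 231.  225.5] z [ 0.002  0.006 -1.   ] y [0.35  0.937 0.007] 
q [-0.297  0.943 -0.41   1.824  0.698  0.518  0.037] F [-0.5 -0.7  0.8] w 29.8
N 4 dist 12.3 ang 0.4
[[0.002, -0.0, 0.001, -2.8, -0.3, 1.1, 0.35],
[0.002, -0.0, 0.001, -2.8, -0.3, 1.1, 0.35],
[0.002, -0.0, 0.001, -2.8, -0.3, 1.1, 0.35],
[0.002, -0.0, 0.001, -2.8, -0.3, 1.1, 0.35]]
```

View pics/s22c.png

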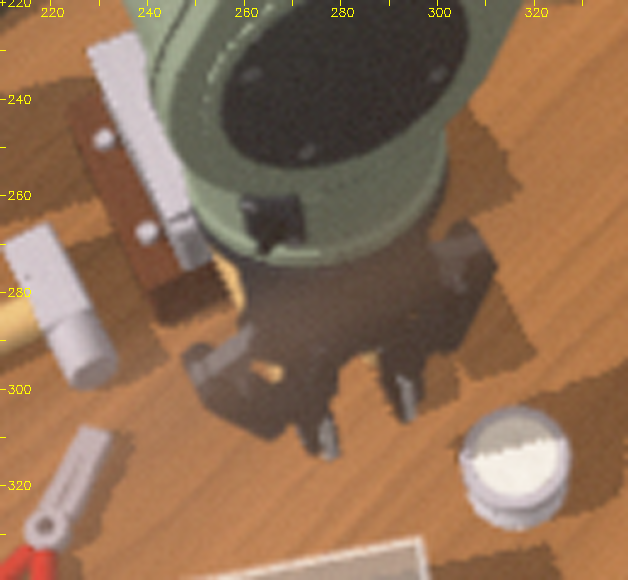

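Request:
send_rows --pt "0.002 0 0 -2.8 -0.4 1.1 0.35" --pt "0.002 0 0 -2.8 -0.3 1.1 0.35" --pt "0.002 0 0 -2.8 -0.3 1.1 0.35"

```text
time_s: 20.07
position: [481.3, 227.3, 224.0]
tool_rot: [0.559, 3.09, 0.003]
ft_force: [-0.1, 0.1, -0.3]
width: 29.9
```

Request:
send_rows --pt "0 0 0 -2 0 0 0.35"

```text
time_s: 20.15
position: [483.7, 226.3, 224.3]
tool_rot: [0.559, 3.09, 0.003]
ft_force: [0.6, 0.0, -0.8]
width: 29.8
```

Request:
send_rows --pt "0 0 0 -1.5 0 0 0.35"

```text
time_s: 20.23
position: [485.6, 225.6, 224.6]
tool_rot: [0.56, 3.089, 0.003]
ft_force: [0.5, 0.2, -0.1]
width: 30.0
```

Request:
send_rows --pt "0 0 0 -1.5 0 0 0.35"

```text
time_s: 20.32
position: [487.3, 225.0, 224.7]
tool_rot: [0.56, 3.089, 0.003]
ft_force: [0.1, -0.4, 0.2]
width: 29.8
```

```bash
python3 - <<'E'
from h import *
hc();st()
E
```

```text
holder coords -163.76 0.72 224.74
t 20.32 p [487.3 225.  224.7] z [ 0.003  0.002 -1.   ] y [0.351 0.936 0.002] 
q [-0.271  0.954 -0.423  1.786  0.693  0.552  0.072] F [ 0.1 -0.4  0.2] w 29.8
```

Request:
send_rows --pt "0 0 0 -1.2 0 0.3 0.35"

```text
time_s: 20.4
position: [488.6, 224.4, 224.6]
tool_rot: [0.56, 3.088, 0.004]
ft_force: [-2.4, 0.3, 0.2]
width: 30.2
```

Request:
send_rows --pt "0 0 0 -1.2 0 0.3 0.35"

```text
time_s: 20.48
position: [489.4, 224.3, 224.3]
tool_rot: [0.56, 3.09, 0.004]
ft_force: [-12.5, 3.6, 5.0]
width: 29.8
```

Request:
send_rows --pt "0 0 0 -1.2 0 0.3 0.35"

```text
time_s: 20.57
position: [489.7, 224.3, 224.1]
tool_rot: [-0.559, -3.091, -0.004]
ft_force: [-12.9, 2.6, 8.0]
width: 30.0
```

Request:
send_rows --pt "0 0 0 -1.2 0 0.3 0.35"

```text
time_s: 20.65
position: [490.0, 224.3, 223.8]
tool_rot: [-0.557, -3.089, -0.004]
ft_force: [-8.5, 1.6, 6.1]
width: 30.0
```

Request:
send_rows --pt "0 0 0 -3 0 0 0.35"

```text
time_s: 20.73
position: [491.1, 224.2, 223.7]
tool_rot: [-0.554, -3.086, -0.003]
ft_force: [-25.9, 7.2, 10.0]
width: 30.0
```

Request:
send_rows --pt "0 0 0 -3 0 0 0.35"

```text
time_s: 20.82
position: [491.9, 224.2, 223.6]
tool_rot: [-0.55, -3.081, -0.003]
ft_force: [-23.6, 5.3, 11.0]
width: 29.7
```

```bash
python3 - <<'E'
from h import *
hc();st()
E
```

```text
holder coords -159.13 1.61 223.63
t 20.82 p [491.9 224.2 223.6] z [-0.011  0.004 -1.   ] y [ 0.346  0.938 -0.   ] 
q [-0.255  0.964 -0.443  1.766  0.681  0.577  0.099] F [-23.6   5.3  11. ] w 29.7
```

Request:
send_rows --pt "0 0 0 4 0 0 0.35" --pt "0 0 0 8 0 0 0.35" --pt "0 0 0 5 0 -20 0.35" --pt "0 0 0 0 0 -35 0.35" --pt "0 0 0 0 0 -35 0.35" --pt "0 0 0 0 -20 -35 0.35" --pt "0 0 0 0 -35 -20 0.35" --pt "0 0 0 0 -35 0 0.35"

```text
time_s: 21.48
position: [442.6, 149.9, 373.4]
tool_rot: [-0.534, -3.081, -0.005]
ft_force: [0.5, 0.3, -0.2]
width: 29.9
```

Request:
send_rows --pt "0 0 0 0 -35 0 0.35" --pt "0 0 0 0 -35 0 0.35" --pt "0 0 0 0 -35 0 0.35" --pt "0 0 0 0 -35 0 0.35" --pt "0 0 0 0 -20 0 0.35" --pt "0 0 0 0 0 0 0.35"

```text
time_s: 21.98
position: [381.1, -10.6, 375.2]
tool_rot: [-0.541, -3.085, -0.0]
ft_force: [0.4, 0.6, 0.2]
width: 29.9
```

```bash
python3 - <<'E'
from h import *
st()
for nm,off in(('side',-.2),('top',1.2)):
    im,d=snapshot(nm);W=world(nm,d);W[...,2]+=off;q=W-O;cv2.imwrite(f'pics/{nm}23.png',im)
    if nm=='side':crop(im,200,320,205,315,'s23c.png')
    else: crop(im,190,290,140,240,'t23c.png')
    m=(abs(W[...,2]-62)<7)&(q@hx<-66)&(q@hx>-170)&(abs(q@hy)<40)
    a=(q@hx)[m];b=(q@hy)[m]
    if len(a)>20:
        print(nm,np.sort(a)[:8],b.min(),b.max());A=np.c_[a,b,np.ones(len(a))];print('plane',np.linalg.lstsq(A,W[m][:,2],rcond=None)[0])
    m=(abs(W[...,2]-83)<4)&(abs(q@hx)<80)&(abs(q@hy)<60);a=(q@hx)[m];b=(q@hy)[m];print('anvil',np.percentile(a,[0,.3,99.7,100]),b.min(),b.max())
E
```

```text
t 21.98 p [381.1 -10.6 375.2] z [-0.009  0.002 -1.   ] y [ 0.34   0.94  -0.002] 
q [ 0.34   0.553 -0.644  2.161  0.576  0.611  0.503] F [0.4 0.6 0.2] w 29.9
side [-151.415 -151.295 -151.217 -151.155 -151.079 -151.053 -151.029 -150.882] -26.916628625716932 29.420311229947302
plane [ 0.058 -0.006 67.343]
anvil [-57.904 -56.76   62.554  63.612] -40.45490685162699 43.68537266847568
top [-149.429 -148.765 -148.744 -148.57  -148.298 -148.153 -148.151 -147.667] -28.05029810695234 28.89013936058227
plane [ 0.053 -0.001 66.718]
anvil [-55.736 -53.601  64.638  65.337] -41.62189917433721 43.08024162685594
```

View pics/s23c.png

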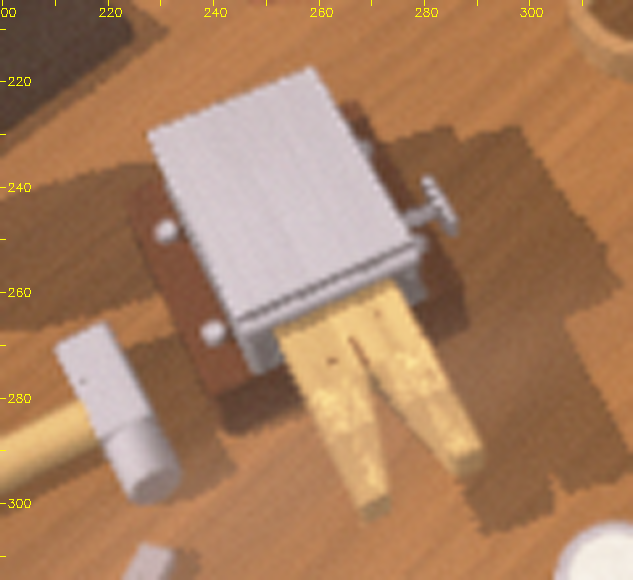

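View pics/t23c.png

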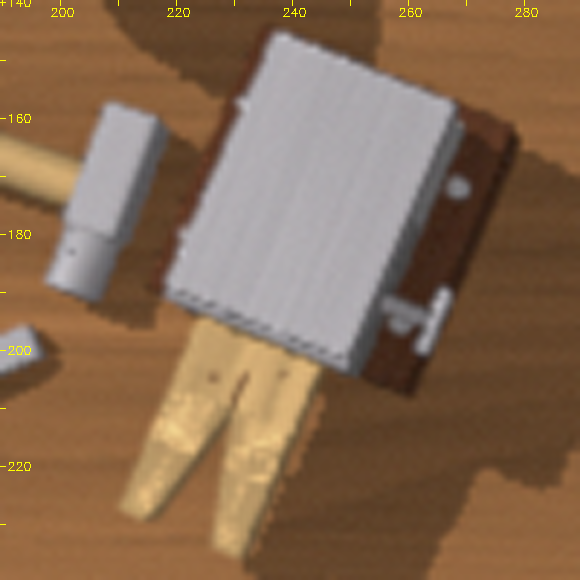

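View pics/side23.png

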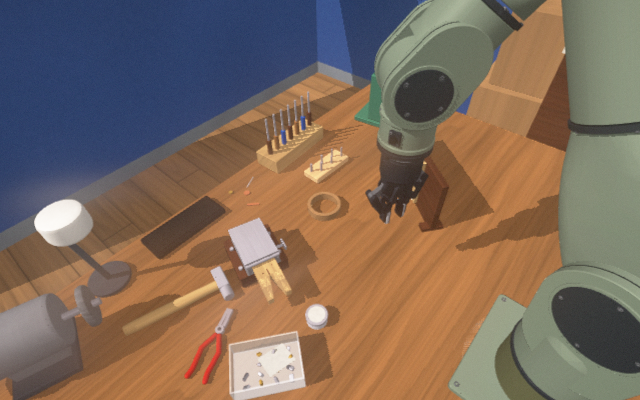

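```bash
python3 - <<'E'
from h import *
for nm in('side','top'):
    a=cv2.GaussianBlur(cv2.imread(f'pics/{nm}0.png'),(3,3),0);b=cv2.GaussianBlur(cv2.imread(f'pics/{nm}23.png'),(3,3),0)
    g=cv2.absdiff(a,b).max(2);cv2.imwrite(f'pics/diff_{nm}.png',np.clip(g.astype(int)*3,0,255).astype(np.uint8))
cv2.imwrite('pics/d.png',cv2.resize(np.vstack([cv2.imread('pics/diff_side.png'),cv2.imread('pics/diff_top.png')]),None,fx=.74,fy=.74))
E
```

```text
(no output)
```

View pics/d.png

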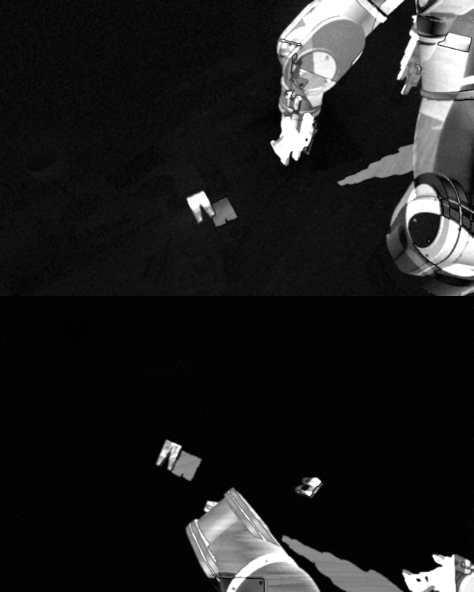

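View pics/top23.png

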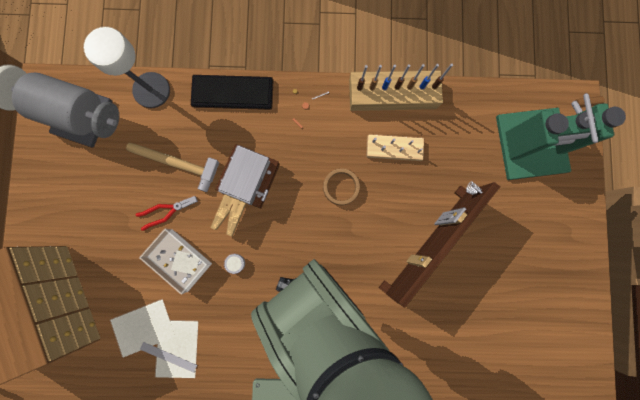

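The difference images show only the arm and the pin (with its shadows) have changed. Drawplate, tin, box, tape, hammer and pliers are where they were, so I'm handing in.

```bash
python3 -c "
from plant import *
print(finish_job())"
```

```text
the job is handed in; nothing more can be done
None
```

The bench pin is in the steel holder, tail first and keyhole side down, with the V nose sticking out. I handed the job in at about 22 s of the 51 s allowed.

**Off the screw:** I gripped the pin across its width and lifted it to the stop, where the wrist force was about 12 N. After backing off 2 mm it came straight out with only a newton or two of side force.

**Laying down:** It was laid flat on the bench keyhole side down and released. The touch-down peak was about 31 N at the wrist. The pictures showed its top 18 mm above the bench, as it should be.

**Into the holder:** With a fresh hold the pin went in with no noticeable force until it met the end wall. After I let go, the pictures showed it 1–2 mm short, so I pushed it home with the fingers against the nose legs, peaking at about 28 N, and withdrew.

**Last checks:**
- **Depth:** both cameras put the nose about 90.5–91 mm out from the mouth, against 90 mm nominal. That is within measurement error of fully home.
- **Tilt:** the pin droops about 3° at the nose. That matches the play in the socket (21 mm high, pin 18 mm thick), because its weight lies outside the mouth.
- **Surroundings:** comparing before and after pictures, only the pin and the arm had changed. The drawplate still hangs, and the arm touches nothing.
- **Disagreement:** the two cameras differed by 1–2 mm throughout, so I averaged them and used contact force for the final fits.

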